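# Eject the jammed slug from the mill's guide tube

### The arm

A 6-joint arm with a two-finger parallel gripper is mounted at the origin on the work surface. World frame = base frame: x ahead of the robot, y to its left, z up, the work surface at z = 0. Lengths are in m, angles in degrees, forces in N, time in s.
With the tool pointing down it reaches from about 0.425 to 0.95 m from the base axis. Payload 3.5 kg.
Tool frame: the origin (TCP) lies between the finger pads; the fingertips stand r.tip_reach ahead of it and the grasp point (between the pads) is the TCP (r.tip_reach is the distance from the TCP to the fingertips, in m); x points along the fingers, y is the direction in which the jaws open and shut, and the axes are right-handed (so a half turn about x gives the same grasp; the last joint's range is limited). The gripper opens to 85 mm and grips with 20 to 120 N. Pads are 22 mm wide; open, the fingers measure 114 mm over their backs; the gripper's body (76 mm by 85 mm) begins 54 mm behind the grasp point. The pads swing forward as they close: fully open they stand 13 mm farther back than shut.
Start: joints at [64.973, 16.404, 90.338, -0, 73.258, -8.594], TCP at [0.191, 0.647, 0.25] pointing down, gripper open.
Joint ranges: [-158.93, 158.93], [-51.34, 127.21], [12.03, 142.37], [-87.48, 267.48], [13.55, 161.25], [-162.69, 162.69]. Speed limits (degrees/s): [159.86, 159.86, 180, 180, 180, 180].

### API

Orientations are given as [roll, pitch, yaw] about the fixed x, y, z axes, in that order (R = Rz(yaw) Ry(pitch) Rx(roll)).
In Python, from workcell import r gives the robot as it stands.
- The arm moves only by the tool servo_tool, never from a script. Its argument "targets" is a list of rows, each an object of numbers: "tx", "ty", "tz": the shift along the tool's x, y, z in cm; "spin": the turn about the tool's x in rad; "hand": the finger opening in cm, from 0 to 8.54. In form: [{"tx": .., "ty": .., "tz": .., "spin": .., "hand": ..}, ...]. A call has 1 to 20 rows; each row shifts and turns the commanded pose from where the row before left it, along the tool's axes as they then stand; what a row does not reach is not made up. A row lasts 1/10 s, in which the tool goes at most 50 mm and 8.59 degrees, less where a joint would pass 70% of its speed; a pose out of reach is approached as far as the arm can. A call with a gripper value outside its range is refused whole. The fingers move at their own pace and stop on an object; the grip force is fixed at half the most. Time passes only in rows, so rows that do not move let the fingers close. It gives the time, the measured TCP pose, the force and the opening at its end, in the units of the state.
- r.read_state(): the state, without advancing time (a new reading comes with each control period).
- r.get_image(name): name is "scene" or "top"; returns a dict with "pixels" (420x560x3 uint8, blue, green, red), "range_z" (420x560 float32, m along the optical axis (not along the pixel's ray), 0 where there is no reading), "fx", "fy", "cx", "cy" (pixels), "dist" ([k1, k2, p1, p2, k3] as OpenCV has them; the pictures are not rectified), "camera_from_world" (4x4, takes a point from world to camera coordinates). Camera axes: x right, y down, z forward; pixel columns grow to the right and rows downward; lengths in m; the calibration is good to about 2 mm. A picture is of the moment at which its call begins.
- r.job_done(): hands the job in, once; it reports no verdict.
Trained networks look in a picture, given as the dict that the camera call returned (one of the last four; its "shot" number tells which), for a name from the list of things; names that differ only in an ending like _2 or _b are one class to them, and where a whole thing is asked for, a point or a joint stands for the part that bears it (a point fixed in the world has none). Each returns a list of dicts, best first, with "confidence" (0 to 1); they miss things now and then, are a little off and sometimes report something else, mostly with a low value. They report only what shows in the picture. A call takes as long as a camera call.
- r.find_in(thing, picture): "centre" ([x, y, z] in m, in world coordinates, good to about 4 mm: the middle of the surface that is visible of it).
- r.pinpoint(thing, picture): "centre" ([x, y, z] in m, in world coordinates, good to about 4 mm: a listed point, or the origin of a listed thing).
The state is a dict: "clock": time; "qpos": joint angles; "joint_vel": joint speeds; "joint_torque": joint torques, N m; "eef_pos": TCP position; "ee_rot": TCP orientation; "force": force on the tool from outside, world axes, zero at the start; "torque": the same for the moment, N m; "finger_gap": finger opening in m.
Only numpy, scipy, OpenCV 4.12 (cv2) and the standard library are available. Lean on these libraries where they do the work, as an engineer would, in place of code of your own. Each camera call takes 0.05 s, during which the arm holds its last target.

### The job

A brass slug is jammed inside the steel guide tube that is clamped upright in the maintenance stand. Take the ejector rod out of its rest, push it gently down through the tube until the slug drops out of the bottom into the catch tray - stop as soon as the rod's shoulder comes down on the rim, and never drive it hard against the tube - then draw the rod out and hang it back in its rest. Leave the board blanks, the mouse and the jar where they are.

Things in the scene. Friction and masses are not known exactly. Their poses are not given: they have to be found in the camera images.
- stand: fixed maintenance stand: dark steel base 160 x 100 x 8 mm, aluminium column 22 x 40 mm at x = -70 mm (top 108 mm up), ring clamp holding an upright steel tube. Origin: on the work surface straight below the tube's axis; z up, column on the -x side. The tube's height in the clamp differs each time and is not measured: its rim is 108 to 136 mm above the work surface.
- clamp (a point): centre of the ring clamp (42 mm outside, 26 mm tall), on the tube's axis 92 mm above the work surface. Tube: 60 mm long, 26 mm outside, 14.5 mm bore, plain rim, on a stiff rubber washer (gives 1 mm per 15 N), narrow slot on +x side. Sprung strips in the lower 46 mm of the bore hold the slug; sliding it takes about 4 to 9 N. Press the rod on tube or slug with no more than 30 N.
- tray (a point): centre of the catch tray's floor, on the tube's axis, 12 mm above the work surface. Grey open tray fixed on the stand's base, 84 x 84 mm outside, 4 mm walls, rim 28 mm above the work surface. The slug comes free and drops here only when it is pushed to the very bottom of the tube: the rod's shoulder is then 2 to 6 mm above the rim, and the resistance vanishes.
- slug: solid brass slug, 13.5 mm diameter, 20 mm long, 22 g, upright in the bore at the start (seen only through the window slot and from above down the bore). Origin: its centre; z along its axis.
- rod: ejector rod, 120 g, at the start hanging in its rest: black square handle 22 x 22 mm, 50 mm tall, on a round steel shoulder of 24 mm diameter, 6 mm thick, below it a 10 mm diameter shaft 58 mm long with a 1.5 mm chamfer at the tip. Origin: on the axis at the shoulder's underside; z up towards the handle (handle from z = 6 to 56 mm); x and y square to the handle's faces.
- rod_tip (a point): the lower end of the ejector rod's shaft, on its axis, 58 mm below the shoulder's underside; same axes as the rod.
- rest: rod rest, fixed: grey 130 x 80 x 10 mm base and 20 x 34 mm column at x = -60 mm, carrying a ring of 40 mm outside diameter with a 16 mm hole in which the rod hangs, its shoulder on the ring's top face 90 mm above the work surface. Origin: on the work surface straight below the hole's centre; z up.
- boards: small stack of copper-clad board blanks, about 100 x 75 x 16 mm, lying loose (leave alone). Origin: centre of the underside.
- mouse: black computer mouse, about 60 x 105 x 30 mm (leave alone). Origin: centre of the underside.
- jar: small clear jar with a grey cap, 44 mm diameter, 55 mm tall (leave alone). Origin: centre of the underside.

How it is judged (in metres and radians):
On the way, in this order (a step that is already met when the one before it is completed fails the run):
1. the rod is lifted out of its rest (z of rod_tip in the frame of rest above 0.092 m), for 0.1 s.
2. the slug lies in the tray while the rod is still in the tube (horizontal distance between slug and stand below 0.055 m and z of slug in the frame of stand below 0.036 m and horizontal distance between rod_tip and stand below 0.007 m and z of rod_tip in the frame of stand below 0.105 m), for 0.05 s.
At the end, for the whole second after the job is handed in: The slug lies at rest in the catch tray (centre below 36 mm above the work surface, within 55 mm of the tube's axis); the rod hangs at rest in its rest, shoulder on the ring (height within 5 mm, axis within 8 mm of the hole's centre, upright within 0.12 rad), released (horizontal distance between slug and stand below 0.055 m and z of slug in the frame of stand below 0.036 m and linear speed of each of slug, rod below 0.03 m/s and horizontal distance between rod and rest below 0.008 m and z of rod in the frame of rest between 0.085 and 0.095 m and angle between rod's own z axis and vertical below 0.12 rad); the robot touches nothing.
It fails at once if the rod is pressed on the stand or the tube harder than 30 N (contact force between rod and stand above 30 N).
It fails at once if the rod is pressed on the slug harder than 30 N (contact force between rod and slug above 30 N).
It fails at once if the arm or fingers press on the stand harder than 10 N (contact force between any of the arm, the fingers and stand above 10 N).
It fails at once if a bystander is moved by more than 15 mm (distance of any of boards, mouse, jar from where it was at the start of the episode above 0.015 m).
It also fails if it takes over 58 s, if anything falls off the work surface, if the arm or the gripper's body presses on something with over 40 N, if the wrist force passes 120 N, or if a joint passes its speed limit or range.

## Working session

There is one attempt and no reset: what is moved stays moved. The work goes in short steps, Python scripts to look and compute and a tool call to move; the robot and the scene stay as the last step left them, time stands still between calls to the robot, and variables do not carry over. Pictures are saved under pics/ and viewed, and the job is handed in when it is done.

Besides the shell and the picture viewer there is one more tool, called after "Request:" by a JSON object that holds its "fn" and its "kwargs", one argument or row to a line. servo_tool: Moves the arm, as the interface text tells. Its arguments: {"type":"object","properties":{"targets":{"type":"array","items":{"type":"object","properties":{"tx":{"type":"number"},"ty":{"type":"number"},"tz":{"type":"number"},"spin":{"type":"number"},"hand":{"type":"number"}}}}},"required":["targets"]}

```bash
ls; mkdir -p pics
python3 - <<'E'
from workcell import r
import cv2,pickle
s=r.read_state();print(s,r.tip_reach)
for n in("scene","top"):
    d=r.get_image(n);cv2.imwrite(f"pics/{n}0.png",d["pixels"]);pickle.dump(d,open(f"{n}0.pkl","wb"))
    print(n,d["fx"],d["cx"],d["dist"],d["camera_from_world"])
    for t in("stand","clamp","tray","slug","rod","rod_tip","rest","boards","mouse","jar"):
        for f in(r.pinpoint,):
            print(t,[( [round(float(v),4) for v in o["centre"]],round(o["confidence"],2)) for o in f(t,d)[:2]])
print(r.read_state()["clock"])
E
```

```text
pics
{'clock': 0.0, 'qpos': array([ 6.49750703e+01,  1.64544129e+01,  9.04260487e+01, -5.40345655e-05,
        7.32586938e+01, -8.59589781e+00]), 'joint_vel': array([ 0.05434993, -0.03784473, -0.0837821 ,  0.05601426,  0.01411516,
        0.12998802]), 'joint_torque': array([-2.50915737e-04, -4.05982876e+01, -2.92627949e+01, -1.25187598e-04,
        5.88001116e-03,  8.79001192e-06]), 'eef_pos': array([0.19062532, 0.64686007, 0.24890519]), 'ee_rot': array([ -98.57460824,   89.86084458, -115.0036245 ]), 'force': array([-0.23518874,  0.10558376,  0.03357188]), 'torque': array([-0.01365565,  0.01002732, -0.04033441]), 'finger_gap': 0.08534659500828867} 0.019
scene 512.964014873916 279.66150181379686 [-0.00398898  0.          0.          0.          0.        ] [[-0.72410479  0.68945596 -0.01796455  0.46185105]
 [ 0.4801723   0.48526375 -0.73072132 -0.24600133]
 [-0.49508263 -0.53774489 -0.68243946  1.19819085]
 [ 0.          0.          0.          1.        ]]
stand [([0.5461, -0.1852, -0.0024], 0.61)]
clamp [([0.5517, -0.181, 0.0916], 0.86)]
tray [([0.5484, -0.1863, 0.0071], 0.9)]
slug
[... 302 characters left out ...]
0.0001], 0.68)]
top 479.91864899534943 275.3510894774986 [-0.0194616  0.         0.         0.         0.       ] [[-0.00629747 -0.99997392 -0.00353573 -0.00787622]
 [-0.98571205  0.00680274 -0.16830177  0.66870127]
 [ 0.16832143  0.00242533 -0.98572918  0.90531405]
 [ 0.          0.          0.          1.        ]]
stand [([0.5509, -0.1865, 0.002], 0.72)]
clamp [([0.5481, -0.184, 0.0928], 0.98), ([0.5206, 0.1438, -0.0052], 0.62)]
tray [([0.5477, -0.1868, 0.0126], 0.61)]
slug [([0.5512, -0.1815, 0.0853], 0.39)]
rod [([0.5224, 0.14, 0.0915], 0.47)]
rod_tip []
rest []
boards [([0.7775, 0.179, -0.0001], 0.93)]
mouse [([0.7979, -0.1533, 0.0013], 0.83)]
jar [([0.579, 0.0164, -0.0002], 0.65)]
1.1
```

View pictures.

View pics/scene0.png

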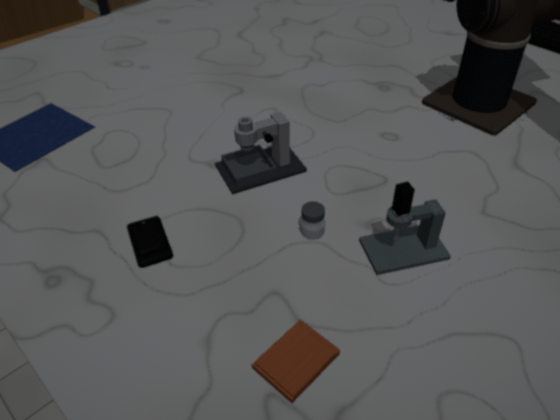

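View pics/top0.png

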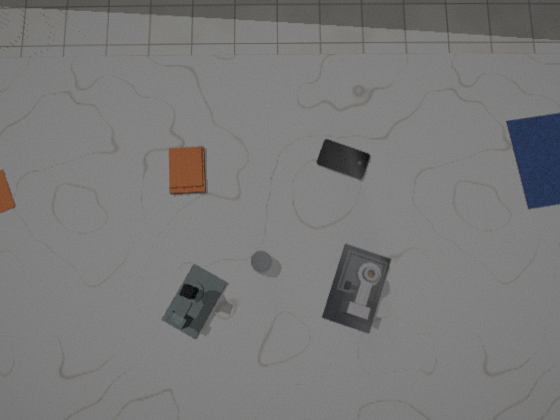

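```bash
cat > h.py <<'E'
import numpy as np,cv2,pickle
def cloud(d):
    h,w=d["range_z"].shape
    u,v=np.meshgrid(np.arange(w),np.arange(h))
    K=np.array([[d["fx"],0,d["cx"]],[0,d["fy"],d["cy"]],[0,0,1]])
    n=cv2.undistortPoints(np.stack([u,v],-1).reshape(-1,1,2).astype(float),K,np.array(d["dist"])).reshape(h,w,2)
    z=d["range_z"]
    P=np.dstack([n[...,0]*z,n[...,1]*z,z])
    T=np.linalg.inv(d["camera_from_world"])
    W=P@T[:3,:3].T+T[:3,3]
    W[z==0]=np.nan
    return W
def proj(d,p):
    K=np.array([[d["fx"],0,d["cx"]],[0,d["fy"],d["cy"]],[0,0,1]])
    T=np.array(d["camera_from_world"])
    q=cv2.projectPoints(np.atleast_2d(np.array(p,float)),cv2.Rodrigues(T[:3,:3])[0],T[:3,3],K,np.array(d["dist"]))[0]
    return q.reshape(-1,2)
E
python3 - <<'E'
from h import *
for n in("top","scene"):
    d=pickle.load(open(n+"0.pkl","rb"));W=cloud(d)
    X,Y,Z=np.moveaxis(W,-1,0)
    print(n,"table z",np.nanmedian(Z[(abs(X-.65)<.04)&(abs(Y-.02)<.04)]))
    for nm,c in(("rod",(.52,.143)),("tube",(.549,-.184))):
        m=np.hypot(X-c[0],Y-c[1])<.11
        print(nm,np.histogram(Z[m],np.arange(-.005,.165,.005)))
        for lo,hi in((.138,.155),(.12,.138),(.1,.12),(.085,.1)):
            k=m&(Z>lo)&(Z<hi)
            if k.sum()>3:
                p=np.c_[X[k],Y[k]];print(lo,k.sum(),p.mean(0),p.min(0),p.max(0),np.median(Z[k]),cv2.minAreaRect(p.astype(np.float32)*1000))
def crop(n,c,s,name,f=8):
    d=pickle.load(open(n+"0.pkl","rb"));u,v=c
    i=d["pixels"][v-s:v+s,u-s:u+s];i=np.clip(i.astype(float)*2,0,255).astype(np.uint8)
    return cv2.resize(i,(390,390),interpolation=cv2.INTER_CUBIC)
cv2.imwrite("pics/c0.png",np.hstack([crop("top",(189,300),36,""),crop("top",(358,285),48,"")]))
cv2.imwrite("pics/c1.png",np.hstack([crop("scene",(405,225),50,""),crop("scene",(260,150),50,"")]))
E
```

```text
top table z -0.0002669396377110722
rod (array([3071, 3300,  785,  860,   10,    8,    6,    6,    4,    4,    6,
          6,    7,    6,    4,    5,   13,   17,  273,  283,    6,    8,
          6,    6,    6,    6,    9,    5,   10,   44,  113,    1,    0]), array([-0.005,  0.   ,  0.005,  0.01 ,  0.015,  0.02 ,  0.025,  0.03 ,
        0.035,  0.04 ,  0.045,  0.05 ,  0.055,  0.06 ,  0.065,  0.07 ,
        0.075,  0.08 ,  0.085,  0.09 ,  0.095,  0.1  ,  0.105,  0.11 ,
        0.115,  0.12 ,  0.125,  0.13 ,  0.135,  0.14 ,  0.145,  0.15 ,
        0.155,  0.16 ]))
0.138 162 [0.51865528 0.14496733] [0.50574293 0.13180771] [0.53210725 0.15915077] 0.14582961746190098 ((518.6246337890625, 145.64251708984375), (22.09564781188965, 21.921663284301758), 65.89704895019531)
0.12 26 [0.51762704 0.13684358] [0.5057042  0.13191407] [0.53093653 0.14603371] 0.12869879217501656 ((519.8096313476562, 137.04429626464844), (26.068727493286133, 11.816062927246094), 14.821252822875977)
0.1 26 [0.51764821 0.1360688 ] [0.50567688 0.13188326] [0.53138005 0.14709235] 0.10973528810965982 ((520.1635131835938, 13
[... 3278 characters left out ...]
  0.125,  0.13 ,  0.135,  0.14 ,  0.145,  0.15 ,
        0.155,  0.16 ]))
0.12 102 [ 0.54834273 -0.18411119] [ 0.53313336 -0.19710932] [ 0.56173539 -0.17056268] 0.12327695831747915 ((548.08203125, -184.73651123046875), (27.73102378845215, 24.151779174804688), 45.723697662353516)
0.1 673 [ 0.52119475 -0.16853729] [ 0.46686292 -0.20440526] [ 0.57023884 -0.13665017] 0.10690386432533405 ((522.6814575195312, -165.433349609375), (56.414451599121094, 102.34820556640625), 73.88301849365234)
0.085 402 [ 0.52791661 -0.15983042] [ 0.47843916 -0.19644302] [ 0.56992105 -0.13806469] 0.09335370698036649 ((528.8264770507812, -157.25628662109375), (33.765296936035156, 103.19354248046875), 61.687522888183594)
```

View pics/c0.png

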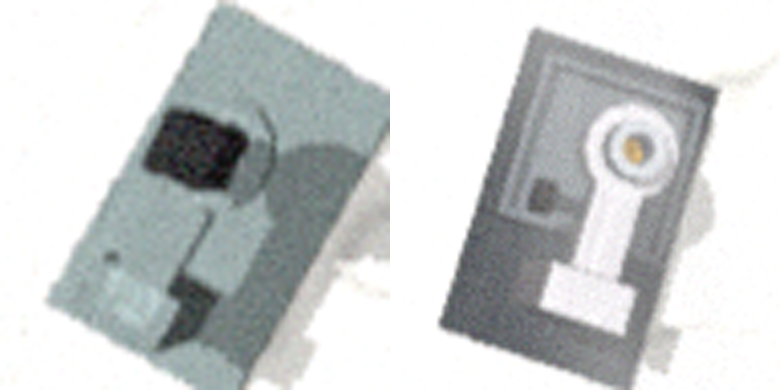

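View pics/c1.png

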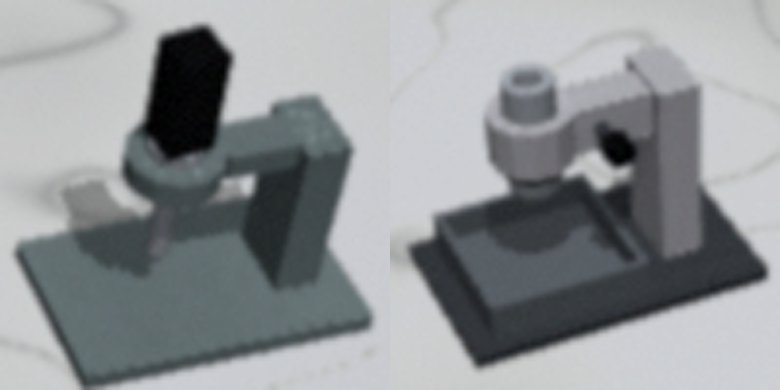

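```bash
cat >> h.py <<'E'
from scipy.spatial.transform import Rotation as Ro
def Rt(s): return Ro.from_euler("xyz",s["ee_rot"],degrees=True).as_matrix()
def delta(s,p): return np.round(100*Rt(s).T@(np.array(p)-s["eef_pos"]),2)
def yaw(s): y=Rt(s)[:,1]; return np.degrees(np.arctan2(y[1],y[0]))
E
python3 - <<'E'
from h import *
from scipy.optimize import least_squares
from workcell import r
for n in("top","scene"):
    d=pickle.load(open(n+"0.pkl","rb"));W=cloud(d);X,Y,Z=np.moveaxis(W,-1,0)
    k=(np.hypot(X-.5186,Y-.146)<.03)&(Z>.1445)&(Z<.15);p=np.c_[X[k],Y[k]].astype(np.float32)
    print(n,"handle",k.sum(),p.mean(0),cv2.minAreaRect(p*1000))
    k=(np.hypot(X-.549,Y+.186)<.03)&(Z>.121)&(Z<.127);p=np.c_[X[k],Y[k]].astype(np.float32)
    print("rim",k.sum(),p.mean(0),cv2.minEnclosingCircle(p*1000),np.median(Z[k]))
    k=(np.hypot(X-.5186,Y-.146)<.03)&(Z>.087)&(Z<.093);p=np.c_[X[k],Y[k]].astype(np.float32)
    print("ring",k.sum(),cv2.minAreaRect(p*1000))
s=r.read_state();print(Rt(s).round(3),yaw(s),delta(s,[.5187,.1458,.2]))
E
```

```text
top handle 133 [0.5187647  0.14571442] ((518.8439331054688, 145.68240356445312), (21.9288272857666, 21.106014251708984), 64.39259338378906)
rim 97 [ 0.5491502 -0.1865752] ((549.3872680664062, -186.60470581054688), 13.247577667236328) 0.12248891102822645
ring 210 ((513.5805053710938, 144.63824462890625), (35.73326873779297, 49.10377502441406), 73.42777252197266)
scene handle 158 [0.5190752  0.14800045] ((517.9970092773438, 147.15609741210938), (24.940542221069336, 22.22972297668457), 68.85736846923828)
rim 92 [ 0.5483202  -0.18371025] ((547.3521728515625, -184.34548950195312), 14.384795188903809) 0.12341025952396739
ring 276 ((516.4432373046875, 151.41726684570312), (39.246788024902344, 48.83151626586914), 42.68830108642578)
[[ 0.     0.283  0.959]
 [-0.     0.959 -0.283]
 [-1.    -0.     0.   ]] 73.5658255058491 [  5.03 -38.84  45.63]
```

Request:
{"fn": "servo_tool", "kwargs": {
  "targets": [
    {"ty": -1.0,"tz": 1.2},
    {"ty": -2.17,"tz": 2.54},
    {"ty": -2.17,"tz": 2.54},
    {"ty": -2.17,"tz": 2.54},
    {"ty": -2.17,"tz": 2.54},
    {"ty": -2.17,"tz": 2.54},
    {"ty": -2.17,"tz": 2.54},
    {"ty": -2.17,"tz": 2.54},
    {"ty": -2.17,"tz": 2.54},
    {"ty": -2.17,"tz": 2.54},
    {"ty": -2.17,"tz": 2.54},
    {"ty": -2.17,"tz": 2.54},
    {"ty": -2.17,"tz": 2.54},
    {"ty": -2.17,"tz": 2.54},
    {"ty": -2.17,"tz": 2.54},
    {"ty": -2.17,"tz": 2.54},
    {"ty": -2.17,"tz": 2.54},
    {"ty": -2.17,"tz": 2.54},
    {"ty": -1.0,"tz": 1.2},
    {"spin": 0.14}
  ]
}}

```text
$.targets[0]: bad value
```

Run:
```python
from h import *
from workcell import r
s=r.read_state();print(s["clock"],s["eef_pos"],s["force"],yaw(s),delta(s,[.5186,.1465,.126]),s["qpos"].round(1))
```

```text
1.1 [0.19091112 0.64741052 0.25032997] [-0.76045395  0.70543391  0.59956022] 73.5658255058491 [ 12.43 -38.77  45.6 ] [65.  16.4 90.3 -0.  73.3 -8.6]
```

Request:
{"fn": "servo_tool", "kwargs": {
  "targets": [
    {"tx": 0,"ty": -1.0,"tz": 1.2,"spin": 0,"hand": 8.5},
    {"tx": 0,"ty": -2.17,"tz": 2.54,"spin": 0,"hand": 8.5},
    {"tx": 0,"ty": -2.17,"tz": 2.54,"spin": 0,"hand": 8.5},
    {"tx": 0,"ty": -2.17,"tz": 2.54,"spin": 0,"hand": 8.5},
    {"tx": 0,"ty": -2.17,"tz": 2.54,"spin": 0,"hand": 8.5},
    {"tx": 0,"ty": -2.17,"tz": 2.54,"spin": 0,"hand": 8.5},
    {"tx": 0,"ty": -2.17,"tz": 2.54,"spin": 0,"hand": 8.5},
    {"tx": 0,"ty": -2.17,"tz": 2.54,"spin": 0,"hand": 8.5},
    {"tx": 0,"ty": -2.17,"tz": 2.54,"spin": 0,"hand": 8.5},
    {"tx": 0,"ty": -2.17,"tz": 2.54,"spin": 0,"hand": 8.5},
    {"tx": 0,"ty": -2.17,"tz": 2.54,"spin": 0,"hand": 8.5},
    {"tx": 0,"ty": -2.17,"tz": 2.54,"spin": 0,"hand": 8.5},
    {"tx": 0,"ty": -2.17,"tz": 2.54,"spin": 0,"hand": 8.5},
    {"tx": 0,"ty": -2.17,"tz": 2.54,"spin": 0,"hand": 8.5},
    {"tx": 0,"ty": -2.17,"tz": 2.54,"spin": 0,"hand": 8.5},
    {"tx": 0,"ty": -2.17,"tz": 2.54,"spin": 0,"hand": 8.5},
    {"tx": 0,"ty": -2.17,"tz": 2.54,"spin": 0,"hand": 8.5},
    {"tx": 0,"ty": -2.17,"tz": 2.54,"spin": 0,"hand": 8.5},
    {"tx": 0,"ty": -1.0,"tz": 1.2,"spin": 0,"hand": 8.5},
    {"tx": 0,"ty": 0,"tz": 0,"spin": 0.14,"hand": 8.5}
  ]
}}

```text
clock: 3.1
eef_pos: [0.5188, 0.1432, 0.2504]
ee_rot: [-44.0, 90.0, -68.8]
force: [1.1, 0.4, -0.6]
finger_gap: 0.0851
```

Run:
```python
from h import *
from workcell import r
s=r.read_state();print(s["clock"],s["eef_pos"],s["force"],yaw(s),delta(s,[.5186,.1465,.126]),s["qpos"].round(1))
```

```text
3.1 [0.51877743 0.14319736 0.25035364] [ 1.07052546  0.36091828 -0.63359701] 65.16877625788439 [12.44  0.3  -0.16] [  4.6  -0.9 109.6  -0.   71.3 -60.5]
```

Request:
{"fn": "servo_tool", "kwargs": {
  "targets": [
    {"tx": 0.9,"ty": 0.3,"tz": -0.15,"spin": 0,"hand": 8.5},
    {"tx": 1.5,"ty": 0,"tz": 0,"spin": 0,"hand": 8.5},
    {"tx": 2,"ty": 0,"tz": 0,"spin": 0,"hand": 8.5},
    {"tx": 2,"ty": 0,"tz": 0,"spin": 0,"hand": 8.5},
    {"tx": 2,"ty": 0,"tz": 0,"spin": 0,"hand": 8.5},
    {"tx": 2,"ty": 0,"tz": 0,"spin": 0,"hand": 8.5},
    {"tx": 1.4,"ty": 0,"tz": 0,"spin": 0,"hand": 8.5},
    {"tx": 0.5,"ty": 0,"tz": 0,"spin": 0,"hand": 8.5},
    {"tx": 0,"ty": 0,"tz": 0,"spin": 0,"hand": 8.5}
  ]
}}

```text
clock: 4.0
eef_pos: [0.5172, 0.1491, 0.1262]
ee_rot: [-150.2, 89.9, -174.6]
force: [0.6, 0.1, -0.4]
finger_gap: 0.0851
```

Run:
```python
from h import *
from workcell import r
d=r.get_image("scene");pickle.dump(d,open("s1.pkl","wb"))
i=np.clip(d["pixels"][120:290,320:490].astype(float)*2,0,255).astype(np.uint8)
cv2.imwrite("pics/g1.png",cv2.resize(i,(560,560),interpolation=cv2.INTER_CUBIC))
P=[r.read_state() for _ in range(3)]
for s in P: print(s["clock"],s["eef_pos"],s["force"],delta(s,[.5186,.1465,.126]))
```

```text
4.05 [0.51792823 0.14904534 0.12729601] [ 0.24678502  0.43333057 -0.31971386] [ 0.13 -0.2   0.17]
4.05 [0.51792823 0.14904534 0.12729601] [ 0.24678502  0.43333057 -0.31971386] [ 0.13 -0.2   0.17]
4.05 [0.51792823 0.14904534 0.12729601] [ 0.24678502  0.43333057 -0.31971386] [ 0.13 -0.2   0.17]
```

View pics/g1.png

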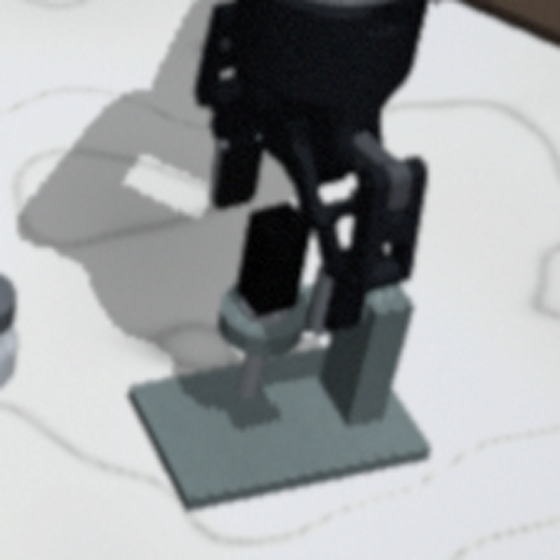

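Request:
{"fn": "servo_tool", "kwargs": {
  "targets": [
    {"tx": 0,"ty": -0.2,"tz": 0.15,"spin": 0,"hand": 8.5},
    {"tx": 0,"ty": 0,"tz": 0,"spin": 0,"hand": 4.5},
    {"tx": 0,"ty": 0,"tz": 0,"spin": 0,"hand": 4.5},
    {"tx": 0,"ty": 0,"tz": 0,"spin": 0,"hand": 4.5},
    {"tx": 0,"ty": 0,"tz": 0,"spin": 0,"hand": 4.5}
  ]
}}

```text
clock: 4.55
eef_pos: [0.5186, 0.1463, 0.1276]
ee_rot: [26.4, 90.0, 2.0]
force: [0.7, -0.2, 0.0]
finger_gap: 0.045
```

Run:
```python
from h import *
from workcell import r
d=r.get_image("scene");pickle.dump(d,open("s2.pkl","wb"))
i=np.clip(d["pixels"][120:290,320:490].astype(float)*2,0,255).astype(np.uint8)
cv2.imwrite("pics/g2.png",cv2.resize(i,(560,560),interpolation=cv2.INTER_CUBIC))
s=r.read_state()
print(s["clock"],s["eef_pos"],s["force"],s["finger_gap"],delta(s,[.5186,.1465,.126]))
W=cloud(d).reshape(-1,3)
Q=(W-s["eef_pos"])@Rt(s)
for lo,hi in((-.015,-.005),(-.005,.005),(.005,.018)):
    k=(Q[:,0]>lo)&(Q[:,0]<hi)&(abs(Q[:,1])<.07)&(abs(Q[:,2])<.03)
    print(lo,np.histogram(Q[k,1]*1000,np.arange(-60,62,4)))
```

```text
4.6 [0.51854044 0.14636722 0.12747061] [ 0.01431404 -0.05041332 -0.62548725] 0.04490345462577406 [ 0.15  0.01 -0.  ]
-0.015 (array([ 0,  0,  0,  0,  0,  2,  1,  3, 13, 51,  0,  0,  4,  9,  6, 10,  9,
       25,  3,  0,  2, 13, 18, 27, 18,  0,  0,  0,  0,  0]), array([-60, -56, -52, -48, -44, -40, -36, -32, -28, -24, -20, -16, -12,
        -8,  -4,   0,   4,   8,  12,  16,  20,  24,  28,  32,  36,  40,
        44,  48,  52,  56,  60]))
-0.005 (array([ 0,  0,  0,  0,  0,  0,  1,  3,  8, 26,  0,  0,  2,  9,  8,  7,  8,
       23,  3,  0,  3,  9, 24, 28, 16,  0,  0,  0,  0,  0]), array([-60, -56, -52, -48, -44, -40, -36, -32, -28, -24, -20, -16, -12,
        -8,  -4,   0,   4,   8,  12,  16,  20,  24,  28,  32,  36,  40,
        44,  48,  52,  56,  60]))
0.005 (array([ 0,  0,  0,  0,  0,  0,  1,  2,  6, 23,  0,  0,  6,  9,  9,  7, 11,
       35,  4,  0,  3,  7, 15,  8,  1,  0,  0,  0,  0,  0]), array([-60, -56, -52, -48, -44, -40, -36, -32, -28, -24, -20, -16, -12,
        -8,  -4,   0,   4,   8,  12,  16,  20,  24,  28,  32,  36,  40,
        44,  48,  52,  56,  60]))
```

View pics/g2.png

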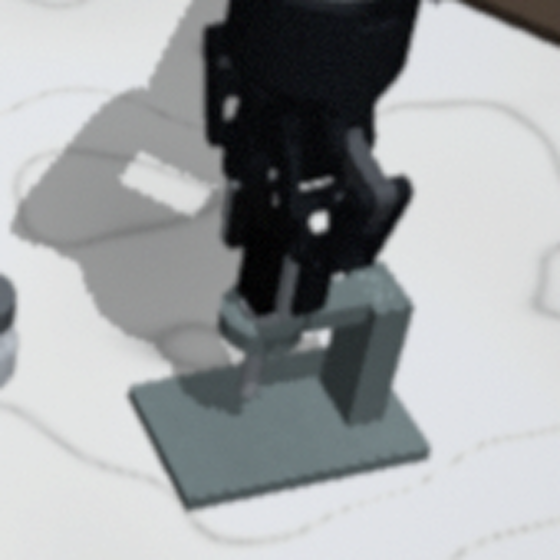

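Request:
{"fn": "servo_tool", "kwargs": {
  "targets": [
    {"tx": 0,"ty": 0,"tz": 0,"spin": 0,"hand": 1.6},
    {"tx": 0,"ty": 0,"tz": 0,"spin": 0,"hand": 1.6},
    {"tx": 0,"ty": 0,"tz": 0,"spin": 0,"hand": 1.6},
    {"tx": 0,"ty": 0,"tz": 0,"spin": 0,"hand": 1.6},
    {"tx": 0,"ty": 0,"tz": 0,"spin": 0,"hand": 1.6}
  ]
}}

```text
clock: 5.1
eef_pos: [0.5186, 0.1464, 0.1274]
ee_rot: [31.6, 90.0, 7.2]
force: [0.2, 0.1, 0.2]
finger_gap: 0.0216
```

Run:
```python
from h import *
from workcell import r
s=r.read_state()
print(s["clock"],s["eef_pos"],yaw(s),s["force"],s["torque"],s["finger_gap"],s["qpos"])
```

```text
5.1 [0.5186153  0.14641597 0.12744293] 65.54994232695516 [0.18289075 0.07518401 0.15859443] [ 0.09141564 -0.05723725  0.03527768] 0.021615617905093698 [ 4.97355975e+00  7.19916648e+00  1.14947781e+02  8.25280627e-04
  5.78348141e+01 -6.05768205e+01]
```

Request:
{"fn": "servo_tool", "kwargs": {
  "targets": [
    {"tx": -0.3,"ty": 0,"tz": 0,"spin": 0,"hand": 1.6},
    {"tx": -0.8,"ty": 0,"tz": 0,"spin": 0,"hand": 1.6},
    {"tx": -1.2,"ty": 0,"tz": 0,"spin": 0,"hand": 1.6},
    {"tx": -1.5,"ty": 0,"tz": 0,"spin": 0,"hand": 1.6},
    {"tx": -1.5,"ty": 0,"tz": 0,"spin": 0,"hand": 1.6},
    {"tx": -1.5,"ty": 0,"tz": 0,"spin": 0,"hand": 1.6},
    {"tx": -1.5,"ty": 0,"tz": 0,"spin": 0,"hand": 1.6},
    {"tx": -1.5,"ty": 0,"tz": 0,"spin": 0,"hand": 1.6},
    {"tx": -1.2,"ty": 0,"tz": 0,"spin": 0,"hand": 1.6},
    {"tx": -0.5,"ty": 0,"tz": 0,"spin": 0,"hand": 1.6},
    {"tx": 0,"ty": 0,"tz": 0,"spin": 0,"hand": 1.6}
  ]
}}

```text
clock: 6.2
eef_pos: [0.5189, 0.1464, 0.2434]
ee_rot: [28.6, 89.9, 4.2]
force: [0.1, -0.0, -1.6]
finger_gap: 0.0216
```

Run:
```python
from h import *
from workcell import r
s=r.read_state()
out=[]
for n in("scene","top"):
    d=r.get_image(n);pickle.dump(d,open(n+"3.pkl","wb"))
    u,v=proj(d,[.5186,.1464,.12])[0].astype(int)
    i=np.clip(d["pixels"][v-60:v+60,u-60:u+60].astype(float)*2,0,255).astype(np.uint8)
    out.append(cv2.resize(i,(400,400),interpolation=cv2.INTER_CUBIC))
cv2.imwrite("pics/l3.png",np.hstack(out))
print(s["clock"],s["eef_pos"],yaw(s),s["force"],s["torque"],s["finger_gap"],delta(s,[.5487,-.1854,.242]))
d=pickle.load(open("scene3.pkl","rb"));W=cloud(d).reshape(-1,3)
Q=W-s["eef_pos"]
for lo,hi in((-.092,-.08),(-.08,-.065),(-.065,-.05)):
    k=(Q[:,2]>lo)&(Q[:,2]<hi)&(np.hypot(Q[:,0],Q[:,1])<.02)
    print(k.sum(),np.median(Q[k],0)*1000,np.ptp(Q[k],0)*1000)
```

```text
6.2 [0.5188951  0.1464242  0.24336281] 65.54875012577877 [ 0.10220662 -0.04490542 -1.58160023] [ 0.01901154 -0.02301688 -0.02008898] 0.021575267115276506 [  0.14 -28.97  16.45]
48 [  2.46914142   2.95146563 -85.62547017] [ 8.76168207  8.57150309 11.8181635 ]
54 [  2.29249575   2.81023485 -72.47124164] [10.17362054  8.95940029 14.05313751]
60 [  2.36633154   3.03409024 -57.87601135] [ 9.60498374  9.77068726 14.26180763]
```

View pics/l3.png

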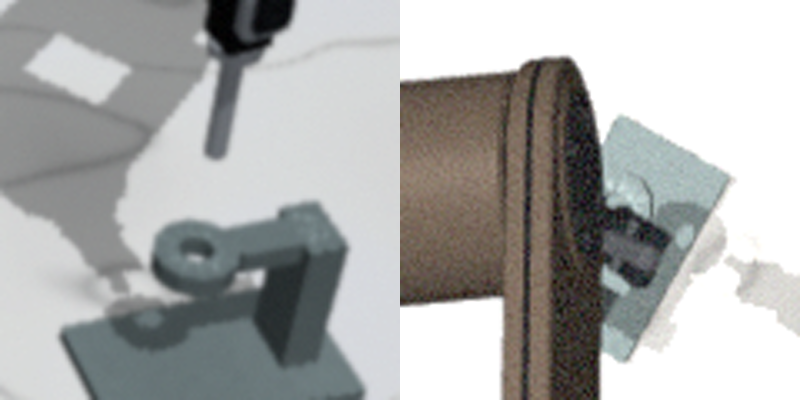

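Request:
{"fn": "servo_tool", "kwargs": {
  "targets": [
    {"tx": 0,"ty": -0.6,"tz": 0.34,"spin": 0,"hand": 1.6},
    {"tx": 0,"ty": -1.4,"tz": 0.8,"spin": 0,"hand": 1.6},
    {"tx": 0,"ty": -2.0,"tz": 1.14,"spin": 0,"hand": 1.6},
    {"tx": 0,"ty": -2.2,"tz": 1.25,"spin": 0,"hand": 1.6},
    {"tx": 0,"ty": -2.2,"tz": 1.25,"spin": 0,"hand": 1.6},
    {"tx": 0,"ty": -2.2,"tz": 1.25,"spin": 0,"hand": 1.6},
    {"tx": 0,"ty": -2.2,"tz": 1.25,"spin": 0,"hand": 1.6},
    {"tx": 0,"ty": -2.2,"tz": 1.25,"spin": 0,"hand": 1.6},
    {"tx": 0,"ty": -2.2,"tz": 1.25,"spin": 0,"hand": 1.6},
    {"tx": 0,"ty": -2.2,"tz": 1.25,"spin": 0,"hand": 1.6},
    {"tx": 0,"ty": -2.2,"tz": 1.25,"spin": 0,"hand": 1.6},
    {"tx": 0,"ty": -2.2,"tz": 1.25,"spin": 0,"hand": 1.6},
    {"tx": 0,"ty": -2.2,"tz": 1.25,"spin": 0,"hand": 1.6},
    {"tx": 0,"ty": -1.8,"tz": 1.0,"spin": 0,"hand": 1.6},
    {"tx": 0,"ty": -1.0,"tz": 0.54,"spin": 0,"hand": 1.6},
    {"tx": 0,"ty": -0.4,"tz": 0.22,"spin": 0,"hand": 1.6},
    {"tx": 0,"ty": 0,"tz": 0,"spin": 0,"hand": 1.6},
    {"tx": 0,"ty": 0,"tz": 0,"spin": 0,"hand": 1.6}
  ]
}}

```text
clock: 8.1
eef_pos: [0.5481, -0.1871, 0.2421]
ee_rot: [151.1, 90.0, 126.7]
force: [0.2, -0.2, -1.7]
finger_gap: 0.0216
```

```bash
cat > look.py <<'E'
from h import *
from workcell import r
import sys
s=r.read_state()
d=r.get_image("scene");pickle.dump(d,open("scene4.pkl","wb"))
u,v=proj(d,[.5487,-.185,.12])[0].astype(int)
i=np.clip(d["pixels"][v-50:v+50,u-50:u+50].astype(float)*2,0,255).astype(np.uint8)
cv2.imwrite(sys.argv[1],cv2.resize(i,(600,600),interpolation=cv2.INTER_CUBIC))
print(s["clock"],s["eef_pos"],yaw(s),s["force"],s["torque"],s["finger_gap"],delta(s,[.5487,-.1854,.242]))
W=cloud(d).reshape(-1,3)
C=np.linalg.inv(d["camera_from_world"])[:3,3]
def cyl(z0,z1,R):
    k=(W[:,2]>z0)&(W[:,2]<z1)&(np.hypot(W[:,0]-s["eef_pos"][0],W[:,1]-s["eef_pos"][1])<.025)
    P=W[k]
    from scipy.optimize import least_squares
    f=lambda p:np.hypot(P[:,0]-p[0],P[:,1]-p[1])-R
    a=least_squares(f,s["eef_pos"][:2]-0.01*((C-s["eef_pos"])[:2]/np.linalg.norm((C-s["eef_pos"])[:2])),loss="soft_l1",f_scale=.001)
    return len(P),a.x.round(4),np.std(f(a.x)).round(5)
t=s["eef_pos"][2]-.0954
print("shaft",cyl(t+.003,t+.05,.005))
print("tube",cyl(.1075,.121,.013),cyl(.082,.104,.021))
k=(W[:,2]>.1215)&(W[:,2]<.127)&(np.hypot(W[:,0]-.5485,W[:,1]+.1853)<.02)
print("rim",k.sum(),np.median(W[k,2]),cv2.minEnclosingCircle((W[k,:2]*1000).astype(np.float32)),cv2.minAreaRect((W[k,:2]*1000).astype(np.float32)))
E
python3 look.py pics/t4.png
```

```text
8.1 [ 0.54806004 -0.18713976  0.2420928 ] 65.5828966792631 [ 0.15553858 -0.16703995 -1.65614562] [0.02779089 0.00441978 0.03612521] 0.021570033333580065 [ 0.01  0.18 -0.01]
shaft (126, array([ 0.5463, -0.187 ]), np.float64(0.001))
tube (125, array([ 0.5478, -0.1845]), np.float64(0.00343)) (225, array([ 0.5683, -0.1554]), np.float64(0.00762))
rim 87 0.12366819272581342 ((547.5894775390625, -185.43536376953125), 14.895626068115234) ((548.1542358398438, -184.16403198242188), (25.752647399902344, 26.49862289428711), 5.921370506286621)
```

View pics/t4.png

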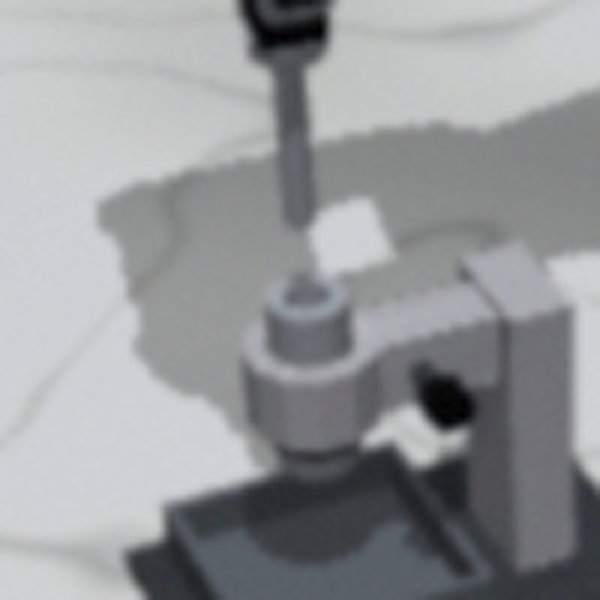

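Run:
```python
from h import *
d=pickle.load(open("scene4.pkl","rb"))
e=np.array([.5481,-.1871])
u0,v0=proj(d,[.5487,-.185,.12])[0].astype(int)
o=np.array([u0-50,v0-50])
for z in(.18,.165,.15,.1467,.1225,.11):print(z,((proj(d,[*e,z])[0]-o+.5)*6).round(1))
P=proj(d,[*e,.1225])[0]
J=np.array([proj(d,[e[0]+.001,e[1],.1225])[0]-P,proj(d,[e[0],e[1]+.001,.1225])[0]-P]).T
print("px/mm (x6)",J*6)
g=d["pixels"].astype(float).sum(2)
for row in(75,150,170,190,200,320,330,345):
    v=int(row/6+o[1]); print(row,v,((np.arange(u0-14,u0+12))[[0,-1]]-o[0]+.5)*6,g[v,u0-14:u0+12].astype(int))
for t in(.1225,):
    th=np.linspace(0,2*np.pi,5)[:-1]
# render predicted rim ellipse for best offset
i=cv2.imread("pics/t4.png")
for dx,dy,c in((0,0,(0,0,255)),(.6,1.7,(0,200,0))):
  for R in(.013,.00725):
    a=np.linspace(0,2*np.pi,60)
    q=(proj(d,np.c_[e[0]+dx/1000+R*np.cos(a),e[1]+dy/1000+R*np.sin(a),0*a+.1225])-o+.5)*6
    cv2.polylines(i,[q.astype(int)],True,c,1)
for z,R,c in((.1468,.005,(0,0,255)),):
    q=(proj(d,np.c_[e[0]+R*np.cos(a),e[1]+R*np.sin(a),0*a+z])-o+.5)*6
    cv2.polylines(i,[q.astype(int)],True,c,1)
cv2.imwrite("pics/t4b.png",cv2.resize(i[150:390,180:420],(720,600)) )
```

```text
0.18 [288.2 131.5]
0.165 [291.6 176.1]
0.15 [295.  219.8]
0.1467 [295.8 229.3]
0.1225 [301.  297.4]
0.11 [303.7 331.7]
px/mm (x6) [[-2.47548531  2.12590578]
 [ 1.28720056  1.27937189]]
75 83 [219. 369.] [285 287 287 285 287 288 284 278 254 189 138 123 122 123 171 249 279 286
 289 290 290 290 290 292 294 293]
150 96 [219. 369.] [273 275 277 272 273 275 279 272 251 227 180 153 157 157 148 154 191 203
 201 202 203 203 203 203 203 204]
170 99 [219. 369.] [218 212 212 209 208 207 207 206 207 199 173 154 154 157 148 148 185 200
 206 205 206 204 205 204 204 207]
190 102 [219. 369.] [208 211 210 210 210 209 210 209 210 204 185 162 155 156 152 150 174 198
 207 207 207 209 209 209 209 209]
200 104 [219. 369.] [213 214 215 213 213 213 212 213 213 212 200 166 152 159 153 147 168 198
 215 225 232 241 267 276 280 269]
320 124 [219. 369.] [228 229 227 228 229 232 238 230 178 150 160 179 191 200 203 199 194 181
 173 158 139 143 193 255 271 266]
330 126 [219. 369.] [228 229 228 230 238 252 258 250 196 147 141 149 157 160 163 166 162 158
 156 147 141 141 187 246 270 270]
345 128 [219. 369.] [228 228 226 232 242 255 259 245 195 150 141 150 154 158 163 165 162 159
 155 149 141 137 171 238 261 262]
```

View pics/t4b.png

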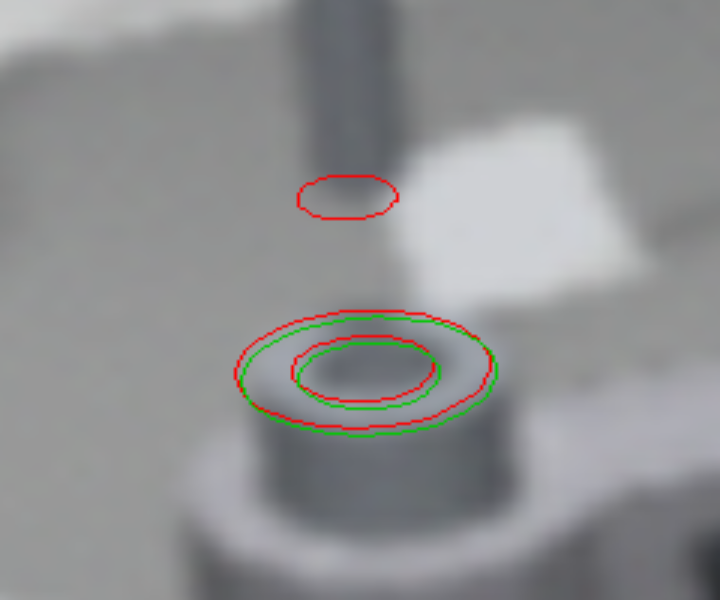

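Run:
```python
from h import *
d=pickle.load(open("scene4.pkl","rb"));W=cloud(d)
C=np.linalg.inv(d["camera_from_world"])[:3,3]
u0,v0=proj(d,[.5487,-.185,.12])[0].astype(int)
def ax(rows,ucs,R):
    A=[]
    for v in rows:
        for u in ucs(v):
            p=W[v,u]; h=(C-p)[:2];h/=np.linalg.norm(h); A.append([*(p[:2]-R*h),p[2]])
    A=np.array(A);return np.median(A,0).round(4),A.std(0).round(4),len(A)
cs=lambda v:[u0-1,u0] if v>93 else [u0-2,u0-1]
print("shaft",ax(range(90,103),cs,.005))
print("tube",ax(range(122,129),lambda v:[u0,u0+1,u0+2],.013))
for v in range(86,134): print(v,W[v,u0][2].round(4) if 1 else 0,d["range_z"][v,u0].round(4),end="; ")
```

```text
shaft (array([ 0.5456, -0.1865,  0.174 ]), array([0.0012, 0.001 , 0.0075]), 26)
tube (array([ 0.5467, -0.1866,  0.1211]), array([0.0018, 0.0017, 0.0037]), 21)
86 0.1946 0.8918; 87 0.192 0.8945; 88 0.1894 0.8972; 89 0.1884 0.8967; 90 0.1852 0.9004; 91 0.1843 0.8996; 92 0.1832 0.8992; 93 0.1805 0.902; 94 0.1781 0.9043; 95 0.1769 0.904; 96 0.1738 0.9076; 97 0.1729 0.9067; 98 0.1698 0.9101; 99 0.1685 0.9102; 100 0.1673 0.9099; 101 0.1652 0.9115; 102 0.1627 0.9137; 103 0.1591 0.918; 104 0.1578 0.9181; 105 0.1557 0.9197; 106 0.1552 0.9182; 107 0.1517 0.9221; 108 0.1513 0.9206; 109 0.0028 1.1935; 110 0.003 1.1899; 111 0.0022 1.1883; 112 0.0027 1.1842; 113 0.0004 1.1854; 114 0.0016 1.1802; 115 -0.0001 1.1801; 116 0.1238 0.9515; 117 0.1237 0.9492; 118 0.1236 0.9469; 119 0.1191 0.9526; 120 0.1185 0.9512; 121 0.1158 0.9536; 122 0.1233 0.9377; 123 0.1249 0.9326; 124 0.1235 0.9326; 125 0.1199 0.9367; 126 0.1181 0.9374; 127 0.1171 0.9369; 128 0.1146 0.939; 129 0.1097 0.9453; 130 0.1096 0.943; 131 0.1072 0.9449; 132 0.1057 0.9451; 133 0.1061 0.9421;
```

Run:
```python
from h import *
def ana(f,e,dz=.0954):
    d=pickle.load(open(f,"rb"));W=cloud(d);C=np.linalg.inv(d["camera_from_world"])[:3,3]
    t=e[2]-dz
    a,b=proj(d,[*e[:2],t+.045])[0],proj(d,[*e[:2],t])[0]
    g=d["pixels"].astype(float).sum(2)
    print(f,"pred tip",b.round(2))
    A=[]
    for v in range(int(a[1]),int(b[1])+4):
        up=b[0]+(a[0]-b[0])*(v-b[1])/(a[1]-b[1])
        best=[u for u in range(int(up)-8,int(up)+9) if np.hypot(*(W[v,u,:2]-e[:2]))<.02 and abs(W[v,u,2]-e[2]+.07)<.04]
        if best:
            um=np.mean(best);u=int(round(um));p=W[v,u];h=(C-p)[:2];h/=np.linalg.norm(h);q=p[:2]-.005*h
            A.append([v,um-up,len(best),*(1000*(q-e[:2])),1000*(p[2]-t)])
    A=np.array(A);print(A.round(1)[-6:]);print(np.median(A,0).round(2))
ana("scene3.pkl",np.array([.5188,.1464,.2434]))
ana("scene4.pkl",np.array([.5481,-.1871,.2421]))
d=pickle.load(open("scene4.pkl","rb"));W=cloud(d);C=np.linalg.inv(d["camera_from_world"])[:3,3]
A=[]
for v in range(124,132):
    best=[u for u in range(180,300) if np.hypot(*(W[v,u,:2]-[.548,-.186]))<.016 and W[v,u,2]>.1075]
    um=np.mean(best);u=int(round(um));p=W[v,u];h=(C-p)[:2];h/=np.linalg.norm(h);q=p[:2]-.013*h
    print(v,um,len(best),(q*1000).round(1),p[2].round(4))
print(proj(d,[.5481,-.1871,.115]))
```

```text
scene3.pkl pred tip [403.87 185.82]
[[181.    0.7   8.   -2.7   0.4  12. ]
 [182.    0.4   7.   -0.8   0.2  11.1]
 [183.    0.6   7.   -0.3   0.8   9.8]
 [184.    0.8   7.   -2.2  -0.    6.3]
 [185.    1.    7.   -1.7   0.6   5.1]
 [186.    1.7   4.   -1.9   2.4   4.1]]
[173.5    0.79   7.    -1.37   0.56  26.93]
scene4.pkl pred tip [242.79 108.71]
[[103.    0.7   5.   -1.7  -0.3  14. ]
 [104.    0.6   5.   -1.8  -0.6  11.8]
 [105.    0.5   5.   -1.1  -0.   10.3]
 [106.    0.9   6.   -2.1   1.5   8.5]
 [107.    0.8   6.   -3.4  -0.4   5. ]
 [108.    0.8   4.   -1.6   1.6   4.6]]
[97.    0.77  5.   -1.65 -0.35 26.13]
124 244.69230769230768 13 [ 546.7 -185.8] 0.1225
125 244.5 16 [ 547.7 -187.8] 0.1199
126 244.64285714285714 14 [ 548.  -184.6] 0.1193
127 245.0 15 [ 546.3 -187.1] 0.1151
128 245.0 13 [ 546.7 -186.8] 0.1133
129 245.1818181818182 11 [ 547.7 -185.7] 0.1121
130 244.5 10 [ 548.9 -187.5] 0.1096
131 242.75 4 [ 551. -188.] 0.1082
[[243.93908374 123.5082651 ]]
```

Request:
{"fn": "servo_tool", "kwargs": {
  "targets": [
    {"tx": 0.4,"ty": 0.13,"tz": 0.04,"spin": 0,"hand": 1.6},
    {"tx": 0.7,"ty": 0,"tz": 0,"spin": 0,"hand": 1.6},
    {"tx": 0.6,"ty": 0,"tz": 0,"spin": 0,"hand": 1.6},
    {"tx": 0.2,"ty": 0,"tz": 0,"spin": 0,"hand": 1.6},
    {"tx": 0.0,"ty": 0,"tz": 0,"spin": 0,"hand": 1.6}
  ]
}}

```text
clock: 8.65
eef_pos: [0.5487, -0.1866, 0.2224]
ee_rot: [175.7, 89.9, 151.3]
force: [0.6, 0.2, -1.0]
finger_gap: 0.0216
```

```bash
python3 look.py pics/t5.png
```

```text
8.65 [ 0.54871546 -0.18659819  0.22238873] 65.54992538226486 [ 0.6059098   0.17766574 -1.01806815] [0.03122085 0.01352587 0.00106573] 0.021578391046323933 [-1.96  0.11 -0.05]
shaft (120, array([ 0.5475, -0.1859]), np.float64(0.00132))
tube (130, array([ 0.5607, -0.1722]), np.float64(0.0075)) (234, array([ 0.5475, -0.1851]), np.float64(0.00124))
rim 75 0.12369152303465458 ((548.8823852539062, -184.23611450195312), 14.567963600158691) ((549.028564453125, -183.40423583984375), (27.626201629638672, 24.04298973083496), 50.43636703491211)
```

View pics/t5.png

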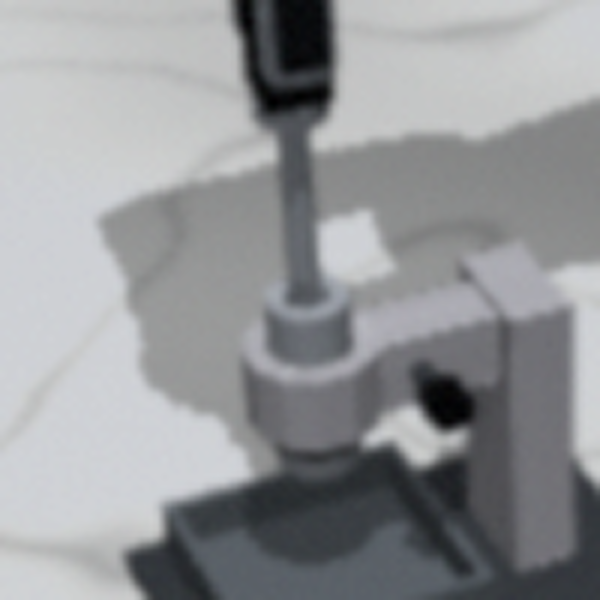

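Request:
{"fn": "servo_tool", "kwargs": {
  "targets": [
    {"tx": 0.1,"ty": 0.06,"tz": -0.03,"spin": 0,"hand": 1.6},
    {"tx": 0.15,"ty": 0,"tz": 0,"spin": 0,"hand": 1.6},
    {"tx": 0.15,"ty": 0,"tz": 0,"spin": 0,"hand": 1.6},
    {"tx": 0.1,"ty": 0,"tz": 0,"spin": 0,"hand": 1.6}
  ]
}}

```text
clock: 9.1
eef_pos: [0.5491, -0.1862, 0.2182]
ee_rot: [-22.9, 90.0, -47.3]
force: [-0.8, 1.5, -1.2]
finger_gap: 0.0214
```

Request:
{"fn": "servo_tool", "kwargs": {
  "targets": [
    {"tx": 0.1,"ty": 0,"tz": 0,"spin": 0,"hand": 1.6},
    {"tx": 0.1,"ty": 0,"tz": 0,"spin": 0,"hand": 1.6}
  ]
}}

```text
clock: 9.3
eef_pos: [0.5491, -0.1862, 0.2162]
ee_rot: [-76.3, 90.0, -100.7]
force: [-0.2, -0.7, -2.2]
finger_gap: 0.0213
```

Request:
{"fn": "servo_tool", "kwargs": {
  "targets": [
    {"tx": 0.1,"ty": 0,"tz": 0,"spin": 0,"hand": 1.6},
    {"tx": 0.1,"ty": 0,"tz": 0,"spin": 0,"hand": 1.6}
  ]
}}

```text
clock: 9.5
eef_pos: [0.549, -0.1862, 0.2142]
ee_rot: [168.2, 90.0, 143.8]
force: [0.6, 0.1, -1.6]
finger_gap: 0.021
```

Request:
{"fn": "servo_tool", "kwargs": {
  "targets": [
    {"tx": 0.1,"ty": 0,"tz": 0,"spin": 0,"hand": 1.6},
    {"tx": 0.0,"ty": 0,"tz": 0,"spin": 0,"hand": 1.6}
  ]
}}

```text
clock: 9.7
eef_pos: [0.549, -0.1862, 0.2131]
ee_rot: [173.9, 90.0, 149.5]
force: [-0.2, -0.5, -1.2]
finger_gap: 0.0215
```

Request:
{"fn": "servo_tool", "kwargs": {
  "targets": [
    {"tx": 0.1,"ty": 0,"tz": 0,"spin": 0,"hand": 1.6},
    {"tx": 0.1,"ty": 0,"tz": 0,"spin": 0,"hand": 1.6},
    {"tx": 0.1,"ty": 0,"tz": 0,"spin": 0,"hand": 1.6}
  ]
}}

```text
clock: 10.0
eef_pos: [0.5491, -0.1862, 0.2103]
ee_rot: [-8.7, 90.0, -33.2]
force: [0.4, 0.5, -2.0]
finger_gap: 0.0218
```

Request:
{"fn": "servo_tool", "kwargs": {
  "targets": [
    {"tx": 0.15,"ty": 0,"tz": 0,"spin": 0,"hand": 1.6},
    {"tx": 0.15,"ty": 0,"tz": 0,"spin": 0,"hand": 1.6}
  ]
}}

```text
clock: 10.2
eef_pos: [0.5491, -0.1862, 0.2072]
ee_rot: [22.2, 90.0, -2.2]
force: [0.5, 0.4, -1.8]
finger_gap: 0.0212
```

Request:
{"fn": "servo_tool", "kwargs": {
  "targets": [
    {"tx": 0.15,"ty": 0,"tz": 0,"spin": 0,"hand": 1.6},
    {"tx": 0.15,"ty": 0,"tz": 0,"spin": 0,"hand": 1.6}
  ]
}}

```text
clock: 10.4
eef_pos: [0.5491, -0.1862, 0.2041]
ee_rot: [-169.3, 90.0, 166.3]
force: [0.3, -0.0, -0.3]
finger_gap: 0.0214
```

Request:
{"fn": "servo_tool", "kwargs": {
  "targets": [
    {"tx": 0.15,"ty": 0,"tz": 0,"spin": 0,"hand": 1.6},
    {"tx": 0.15,"ty": 0,"tz": 0,"spin": 0,"hand": 1.6},
    {"tx": 0.15,"ty": 0,"tz": 0,"spin": 0,"hand": 1.6}
  ]
}}

```text
clock: 10.7
eef_pos: [0.5491, -0.1862, 0.1997]
ee_rot: [157.9, 90.0, 133.4]
force: [-0.4, -0.3, -1.2]
finger_gap: 0.0212
```

Request:
{"fn": "servo_tool", "kwargs": {
  "targets": [
    {"tx": 0.15,"ty": 0,"tz": 0,"spin": 0,"hand": 1.6},
    {"tx": 0.15,"ty": 0,"tz": 0,"spin": 0,"hand": 1.6},
    {"tx": 0.15,"ty": 0,"tz": 0,"spin": 0,"hand": 1.6}
  ]
}}

```text
clock: 11.0
eef_pos: [0.5491, -0.1862, 0.1952]
ee_rot: [-36.8, 90.0, -61.2]
force: [-0.2, -0.4, -1.7]
finger_gap: 0.0211
```

Request:
{"fn": "servo_tool", "kwargs": {
  "targets": [
    {"tx": 0.15,"ty": 0,"tz": 0,"spin": 0,"hand": 1.6},
    {"tx": 0.15,"ty": 0,"tz": 0,"spin": 0,"hand": 1.6},
    {"tx": 0.15,"ty": 0,"tz": 0,"spin": 0,"hand": 1.6}
  ]
}}

```text
clock: 11.3
eef_pos: [0.5494, -0.1864, 0.1918]
ee_rot: [-1.2, 89.9, -25.7]
force: [-0.7, 0.7, 3.9]
finger_gap: 0.0214
```

Request:
{"fn": "servo_tool", "kwargs": {
  "targets": [
    {"tx": 0.1,"ty": 0,"tz": 0,"spin": 0,"hand": 1.6},
    {"tx": 0.1,"ty": 0,"tz": 0,"spin": 0,"hand": 1.6},
    {"tx": 0.1,"ty": 0,"tz": 0,"spin": 0,"hand": 1.6}
  ]
}}

```text
clock: 11.6
eef_pos: [0.5496, -0.1865, 0.1893]
ee_rot: [-4.7, 89.9, -29.1]
force: [-1.6, 0.6, 5.0]
finger_gap: 0.0214
```

Request:
{"fn": "servo_tool", "kwargs": {
  "targets": [
    {"tx": 0.1,"ty": 0,"tz": 0,"spin": 0,"hand": 1.6},
    {"tx": 0.1,"ty": 0,"tz": 0,"spin": 0,"hand": 1.6},
    {"tx": 0.1,"ty": 0,"tz": 0,"spin": 0,"hand": 1.6}
  ]
}}

```text
clock: 11.9
eef_pos: [0.5496, -0.1865, 0.1863]
ee_rot: [-4.7, 89.9, -29.2]
force: [-0.8, 0.7, 4.4]
finger_gap: 0.0216
```

Request:
{"fn": "servo_tool", "kwargs": {
  "targets": [
    {"tx": 0.1,"ty": 0,"tz": 0,"spin": 0,"hand": 1.6},
    {"tx": 0.1,"ty": 0,"tz": 0,"spin": 0,"hand": 1.6},
    {"tx": 0.1,"ty": 0,"tz": 0,"spin": 0,"hand": 1.6}
  ]
}}

```text
clock: 12.2
eef_pos: [0.5496, -0.1865, 0.1832]
ee_rot: [-6.1, 89.9, -30.6]
force: [-1.3, 0.7, 5.6]
finger_gap: 0.0214
```

Request:
{"fn": "servo_tool", "kwargs": {
  "targets": [
    {"tx": 0.1,"ty": 0,"tz": 0,"spin": 0,"hand": 1.6},
    {"tx": 0.1,"ty": 0,"tz": 0,"spin": 0,"hand": 1.6},
    {"tx": 0.1,"ty": 0,"tz": 0,"spin": 0,"hand": 1.6},
    {"tx": 0.1,"ty": 0,"tz": 0,"spin": 0,"hand": 1.6},
    {"tx": 0.1,"ty": 0,"tz": 0,"spin": 0,"hand": 1.6}
  ]
}}

```text
clock: 12.7
eef_pos: [0.5496, -0.1864, 0.1782]
ee_rot: [-5.0, 89.9, -29.4]
force: [-1.5, 0.3, 4.4]
finger_gap: 0.0215
```

Request:
{"fn": "servo_tool", "kwargs": {
  "targets": [
    {"tx": 0.1,"ty": 0,"tz": 0,"spin": 0,"hand": 1.6},
    {"tx": 0.1,"ty": 0,"tz": 0,"spin": 0,"hand": 1.6},
    {"tx": 0.1,"ty": 0,"tz": 0,"spin": 0,"hand": 1.6},
    {"tx": 0.1,"ty": 0,"tz": 0,"spin": 0,"hand": 1.6},
    {"tx": 0.1,"ty": 0,"tz": 0,"spin": 0,"hand": 1.6}
  ]
}}

```text
clock: 13.2
eef_pos: [0.5495, -0.1864, 0.1725]
ee_rot: [-1.5, 89.9, -25.9]
force: [-0.5, -0.0, 5.1]
finger_gap: 0.021
```

Request:
{"fn": "servo_tool", "kwargs": {
  "targets": [
    {"tx": 0.1,"ty": 0,"tz": 0,"spin": 0,"hand": 1.6},
    {"tx": 0.1,"ty": 0,"tz": 0,"spin": 0,"hand": 1.6},
    {"tx": 0.1,"ty": 0,"tz": 0,"spin": 0,"hand": 1.6}
  ]
}}

```text
clock: 13.5
eef_pos: [0.5494, -0.1863, 0.1691]
ee_rot: [7.9, 89.9, -16.6]
force: [0.2, 0.4, 5.3]
finger_gap: 0.0213
```

Now small steps.

Request:
{"fn": "servo_tool", "kwargs": {
  "targets": [
    {"tx": 0.1,"ty": 0,"tz": 0,"spin": 0,"hand": 1.6},
    {"tx": 0.05,"ty": 0,"tz": 0,"spin": 0,"hand": 1.6}
  ]
}}

```text
clock: 13.7
eef_pos: [0.5493, -0.1862, 0.1673]
ee_rot: [20.3, 90.0, -4.2]
force: [-0.1, 1.1, 4.1]
finger_gap: 0.0214
```

Request:
{"fn": "servo_tool", "kwargs": {
  "targets": [
    {"tx": 0.05,"ty": 0,"tz": 0,"spin": 0,"hand": 1.6},
    {"tx": 0.05,"ty": 0,"tz": 0,"spin": 0,"hand": 1.6}
  ]
}}

```text
clock: 13.9
eef_pos: [0.5493, -0.1862, 0.1663]
ee_rot: [17.1, 90.0, -7.4]
force: [-0.4, 0.6, 4.0]
finger_gap: 0.0212
```

Request:
{"fn": "servo_tool", "kwargs": {
  "targets": [
    {"tx": 0.05,"ty": 0,"tz": 0,"spin": 0,"hand": 1.6},
    {"tx": 0.05,"ty": 0,"tz": 0,"spin": 0,"hand": 1.6}
  ]
}}

```text
clock: 14.1
eef_pos: [0.5491, -0.1862, 0.1651]
ee_rot: [24.7, 90.0, 0.2]
force: [0.6, 1.2, 2.7]
finger_gap: 0.0217
```

Request:
{"fn": "servo_tool", "kwargs": {
  "targets": [
    {"tx": 0.05,"ty": 0,"tz": 0,"spin": 0,"hand": 1.6},
    {"tx": 0.05,"ty": 0,"tz": 0,"spin": 0,"hand": 1.6}
  ]
}}

```text
clock: 14.3
eef_pos: [0.5491, -0.1862, 0.1639]
ee_rot: [40.7, 90.0, 16.3]
force: [1.2, 0.3, 2.6]
finger_gap: 0.0215
```

Request:
{"fn": "servo_tool", "kwargs": {
  "targets": [
    {"tx": 0.05,"ty": 0,"tz": 0,"spin": 0,"hand": 1.6},
    {"tx": 0.0,"ty": 0,"tz": 0,"spin": 0,"hand": 1.6}
  ]
}}

```text
clock: 14.5
eef_pos: [0.5489, -0.1861, 0.1633]
ee_rot: [-169.5, 90.0, 166.1]
force: [0.9, 0.4, 0.5]
finger_gap: 0.0209
```

Request:
{"fn": "servo_tool", "kwargs": {
  "targets": [
    {"tx": 0.05,"ty": 0,"tz": 0,"spin": 0,"hand": 1.6},
    {"tx": 0.0,"ty": 0,"tz": 0,"spin": 0,"hand": 1.6}
  ]
}}

```text
clock: 14.7
eef_pos: [0.5487, -0.1862, 0.1628]
ee_rot: [-164.8, 89.9, 170.7]
force: [0.4, -0.2, 0.4]
finger_gap: 0.021
```

```bash
python3 look.py pics/t6.png
```

```text
14.7 [ 0.54873951 -0.18617344  0.16284572] 65.55143615810321 [ 0.42003524 -0.19607603  0.35485128] [-0.05676898 -0.2568326  -0.00128387] 0.021003587641495274 [-7.92  0.07 -0.04]
shaft (478, array([ 0.556 , -0.1735]), np.float64(0.00716))
tube (113, array([ 0.5606, -0.1669]), np.float64(0.00623)) (233, array([ 0.5475, -0.185 ]), np.float64(0.00109))
rim 46 0.12369078985546639 ((548.8023071289062, -183.6317138671875), 12.956127166748047) ((551.260498046875, -179.96543884277344), (15.974530220031738, 24.947269439697266), 56.41941833496094)
```

View pics/t6.png

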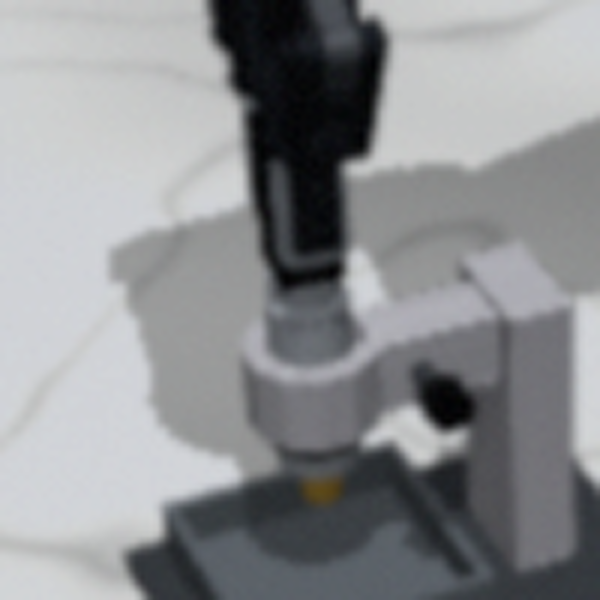

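Request:
{"fn": "servo_tool", "kwargs": {
  "targets": [
    {"tx": 0.05,"ty": 0,"tz": 0,"spin": 0,"hand": 1.6},
    {"tx": 0.0,"ty": 0,"tz": 0,"spin": 0,"hand": 1.6}
  ]
}}

```text
clock: 14.95
eef_pos: [0.5487, -0.1862, 0.1624]
ee_rot: [-166.0, 89.9, 169.5]
force: [1.0, -0.7, -1.2]
finger_gap: 0.0211
```

Request:
{"fn": "servo_tool", "kwargs": {
  "targets": [
    {"tx": 0.05,"ty": 0,"tz": 0,"spin": 0,"hand": 1.6},
    {"tx": 0.0,"ty": 0,"tz": 0,"spin": 0,"hand": 1.6}
  ]
}}

```text
clock: 15.15
eef_pos: [0.5486, -0.1861, 0.1618]
ee_rot: [-171.7, 89.9, 163.9]
force: [-0.2, 0.3, -1.2]
finger_gap: 0.0208
```

```bash
python3 look.py pics/t7.png | head -1
```

```text
15.15 [ 0.54859851 -0.18608093  0.16179039] 65.55074305843786 [-0.15434385  0.26651398 -1.17158681] [-0.03102284 -0.02790935  0.02678491] 0.02079168784750471 [-8.02  0.06 -0.03]
```

View pics/t7.png

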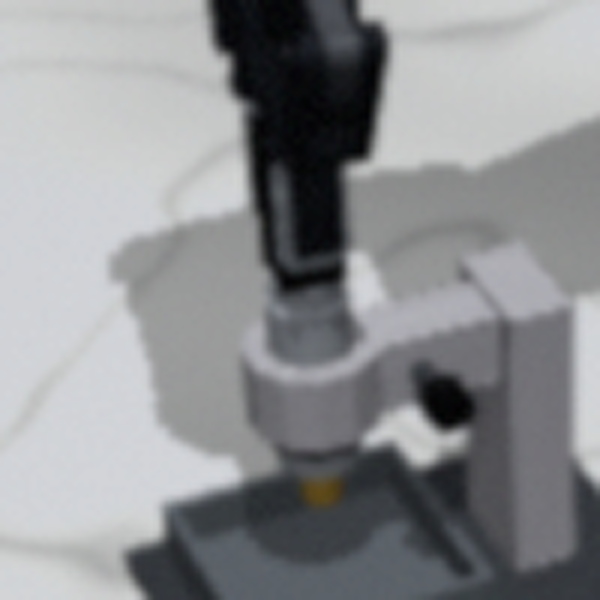

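Request:
{"fn": "servo_tool", "kwargs": {
  "targets": [
    {"tx": 0.05,"ty": 0,"tz": 0,"spin": 0,"hand": 1.6},
    {"tx": 0.0,"ty": 0,"tz": 0,"spin": 0,"hand": 1.6}
  ]
}}

```text
clock: 15.4
eef_pos: [0.5486, -0.186, 0.1613]
ee_rot: [179.7, 89.9, 155.3]
force: [0.7, -0.0, -1.2]
finger_gap: 0.0212
```

Request:
{"fn": "servo_tool", "kwargs": {
  "targets": [
    {"tx": 0.05,"ty": 0,"tz": 0,"spin": 0,"hand": 1.6},
    {"tx": 0.0,"ty": 0,"tz": 0,"spin": 0,"hand": 1.6}
  ]
}}

```text
clock: 15.6
eef_pos: [0.5489, -0.1861, 0.1611]
ee_rot: [177.6, 90.0, 153.1]
force: [-0.6, 0.3, -2.1]
finger_gap: 0.0212
```

```bash
python3 look.py pics/t8.png | head -1
```

```text
15.6 [ 0.548862   -0.18609372  0.16105126] 65.54872395024626 [-0.58880747  0.2896692  -2.05575725] [-0.05568503 -0.0041628   0.0004775 ] 0.021223230004946466 [-8.09  0.06 -0.05]
```

View pics/t8.png

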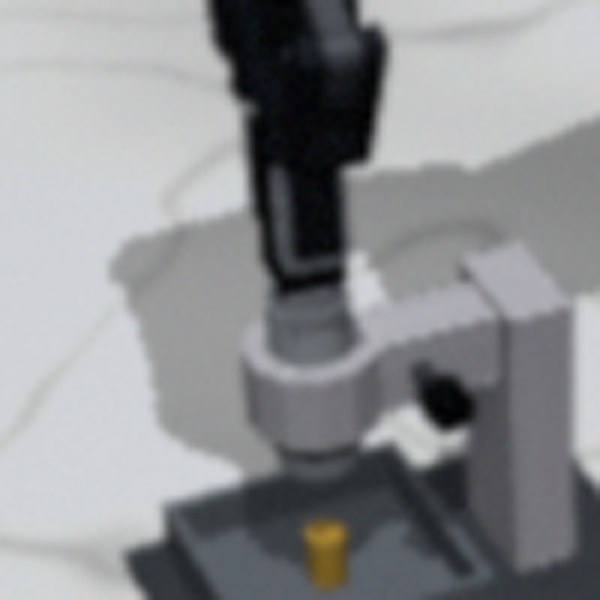

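Request:
{"fn": "servo_tool", "kwargs": {
  "targets": [
    {"tx": 0,"ty": 0,"tz": 0,"spin": 0,"hand": 1.6},
    {"tx": 0,"ty": 0,"tz": 0,"spin": 0,"hand": 1.6},
    {"tx": -0.2,"ty": 0,"tz": 0,"spin": 0,"hand": 1.6},
    {"tx": -0.5,"ty": 0,"tz": 0,"spin": 0,"hand": 1.6},
    {"tx": -0.8,"ty": 0,"tz": 0,"spin": 0,"hand": 1.6},
    {"tx": -1,"ty": 0,"tz": 0,"spin": 0,"hand": 1.6},
    {"tx": -1,"ty": 0,"tz": 0,"spin": 0,"hand": 1.6},
    {"tx": -1,"ty": 0,"tz": 0,"spin": 0,"hand": 1.6},
    {"tx": -1,"ty": 0,"tz": 0,"spin": 0,"hand": 1.6},
    {"tx": -1,"ty": 0,"tz": 0,"spin": 0,"hand": 1.6},
    {"tx": -1,"ty": 0,"tz": 0,"spin": 0,"hand": 1.6},
    {"tx": -0.5,"ty": 0,"tz": 0,"spin": 0,"hand": 1.6},
    {"tx": -0.2,"ty": 0,"tz": 0,"spin": 0,"hand": 1.6},
    {"tx": 0,"ty": 0,"tz": 0,"spin": 0,"hand": 1.6}
  ]
}}

```text
clock: 17.05
eef_pos: [0.5491, -0.1862, 0.2435]
ee_rot: [-10.7, 90.0, -35.1]
force: [-0.4, -0.9, -0.8]
finger_gap: 0.0215
```

```bash
python3 look.py pics/t9.png | head -1
python3 - <<'E'
from h import *
from workcell import r
s=r.read_state();print(delta(s,[.5186,.1464,.2434]))
E
```

```text
17.05 [ 0.54907226 -0.18621605  0.2434777 ] 65.5466005074047 [-0.36423486 -0.85884746 -0.75632005] [-0.05214522  0.00521354  0.0333892 ] 0.021488645048174982 [ 0.15  0.06 -0.07]
[ -0.03  29.01 -16.52]
```

View pics/t9.png

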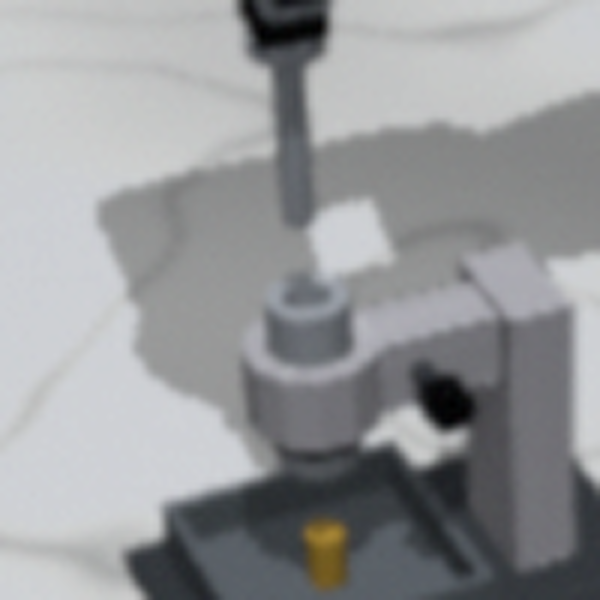

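Slug stands in the tray near (325,552), the rod is clear of the tube, straight in the hand. Carry it back.

Request:
{"fn": "servo_tool", "kwargs": {
  "targets": [
    {"tx": 0,"ty": 0.6,"tz": -0.34,"spin": 0,"hand": 1.6},
    {"tx": 0,"ty": 1.4,"tz": -0.8,"spin": 0,"hand": 1.6},
    {"tx": 0,"ty": 2.0,"tz": -1.14,"spin": 0,"hand": 1.6},
    {"tx": 0,"ty": 2.2,"tz": -1.25,"spin": 0,"hand": 1.6},
    {"tx": 0,"ty": 2.2,"tz": -1.25,"spin": 0,"hand": 1.6},
    {"tx": 0,"ty": 2.2,"tz": -1.25,"spin": 0,"hand": 1.6},
    {"tx": 0,"ty": 2.2,"tz": -1.25,"spin": 0,"hand": 1.6},
    {"tx": 0,"ty": 2.2,"tz": -1.25,"spin": 0,"hand": 1.6},
    {"tx": 0,"ty": 2.2,"tz": -1.25,"spin": 0,"hand": 1.6},
    {"tx": 0,"ty": 2.2,"tz": -1.25,"spin": 0,"hand": 1.6},
    {"tx": 0,"ty": 2.2,"tz": -1.25,"spin": 0,"hand": 1.6},
    {"tx": 0,"ty": 2.2,"tz": -1.25,"spin": 0,"hand": 1.6},
    {"tx": 0,"ty": 2.2,"tz": -1.25,"spin": 0,"hand": 1.6},
    {"tx": 0,"ty": 1.8,"tz": -1.0,"spin": 0,"hand": 1.6},
    {"tx": 0,"ty": 1.0,"tz": -0.54,"spin": 0,"hand": 1.6},
    {"tx": 0,"ty": 0.2,"tz": -0.19,"spin": 0,"hand": 1.6},
    {"tx": 0,"ty": 0,"tz": 0,"spin": 0,"hand": 1.6},
    {"tx": 0,"ty": 0,"tz": 0,"spin": 0,"hand": 1.6},
    {"tx": 0,"ty": 0,"tz": 0,"spin": 0,"hand": 1.6}
  ]
}}

```text
clock: 19.0
eef_pos: [0.519, 0.1454, 0.2433]
ee_rot: [-71.5, 90.0, -96.0]
force: [-0.6, -0.1, -1.6]
finger_gap: 0.0215
```

Run:
```python
from h import *
from workcell import r
d=r.get_image("scene");pickle.dump(d,open("scene10.pkl","wb"))
s=r.read_state();print(s["clock"],s["eef_pos"],s["force"],delta(s,[.5186,.1464,.1274]),yaw(s))
u,v=proj(d,[.5186,.1464,.12])[0].astype(int)
i=np.clip(d["pixels"][v-50:v+50,u-50:u+50].astype(float)*2,0,255).astype(np.uint8)
cv2.imwrite("pics/r10.png",cv2.resize(i,(500,500),interpolation=cv2.INTER_CUBIC))
```

```text
19.05 [0.51897936 0.1453743  0.24334199] [-0.61035059 -0.35399817 -1.32046175] [11.59  0.08 -0.08] 65.47393804518138
```

View pics/r10.png

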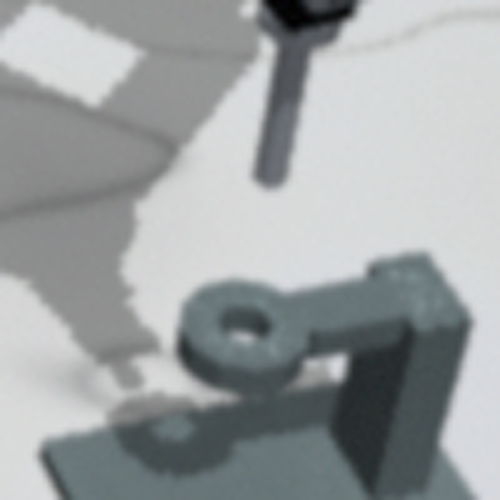

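Request:
{"fn": "servo_tool", "kwargs": {
  "targets": [
    {"tx": 0.4,"ty": 0.08,"tz": -0.06,"spin": 0,"hand": 1.6},
    {"tx": 0.8,"ty": 0,"tz": 0,"spin": 0,"hand": 1.6},
    {"tx": 1,"ty": 0,"tz": 0,"spin": 0,"hand": 1.6},
    {"tx": 1,"ty": 0,"tz": 0,"spin": 0,"hand": 1.6},
    {"tx": 1,"ty": 0,"tz": 0,"spin": 0,"hand": 1.6},
    {"tx": 0.6,"ty": 0,"tz": 0,"spin": 0,"hand": 1.6},
    {"tx": 0.3,"ty": 0,"tz": 0,"spin": 0,"hand": 1.6},
    {"tx": 0,"ty": 0,"tz": 0,"spin": 0,"hand": 1.6}
  ]
}}

```text
clock: 19.85
eef_pos: [0.5184, 0.1471, 0.1917]
ee_rot: [-150.1, 89.9, -174.6]
force: [0.4, 0.1, -1.5]
finger_gap: 0.0215
```

Run:
```python
from h import *
from workcell import r
d=r.get_image("scene")
s=r.read_state();print(s["clock"],s["eef_pos"],s["force"],delta(s,[.5186,.1464,.1274]),yaw(s))
u,v=proj(d,[.5186,.1464,.12])[0].astype(int)
i=np.clip(d["pixels"][v-50:v+50,u-50:u+50].astype(float)*2,0,255).astype(np.uint8)
cv2.imwrite("pics/r11.png",cv2.resize(i,(500,500),interpolation=cv2.INTER_CUBIC))
```

```text
19.9 [0.51867614 0.14713101 0.19229164] [ 0.31754619 -0.45424224 -1.37532009] [ 6.49 -0.07  0.02] 65.54890795781121
```

View pics/r11.png

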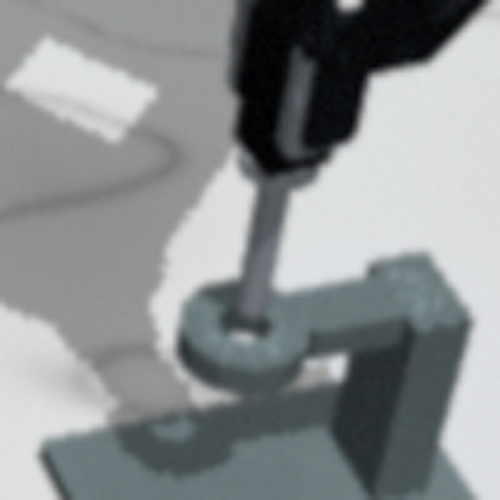

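Request:
{"fn": "servo_tool", "kwargs": {
  "targets": [
    {"tx": 0.3,"ty": -0.06,"tz": 0.02,"spin": 0,"hand": 1.6},
    {"tx": 0.2,"ty": 0,"tz": 0,"spin": 0,"hand": 1.6},
    {"tx": 0.2,"ty": 0,"tz": 0,"spin": 0,"hand": 1.6},
    {"tx": 0.2,"ty": 0,"tz": 0,"spin": 0,"hand": 1.6},
    {"tx": 0.2,"ty": 0,"tz": 0,"spin": 0,"hand": 1.6}
  ]
}}

```text
clock: 20.4
eef_pos: [0.5185, 0.1465, 0.1812]
ee_rot: [17.7, 90.0, -6.8]
force: [0.5, -0.4, -1.2]
finger_gap: 0.0213
```

Request:
{"fn": "servo_tool", "kwargs": {
  "targets": [
    {"tx": 0.3,"ty": 0,"tz": 0,"spin": 0,"hand": 1.6},
    {"tx": 0.3,"ty": 0,"tz": 0,"spin": 0,"hand": 1.6},
    {"tx": 0.3,"ty": 0,"tz": 0,"spin": 0,"hand": 1.6}
  ]
}}

```text
clock: 20.7
eef_pos: [0.5185, 0.1465, 0.172]
ee_rot: [-149.3, 90.0, -173.7]
force: [0.3, 1.1, -0.8]
finger_gap: 0.0213
```

Request:
{"fn": "servo_tool", "kwargs": {
  "targets": [
    {"tx": 0.5,"ty": 0,"tz": 0,"spin": 0,"hand": 1.6},
    {"tx": 0.7,"ty": 0,"tz": 0,"spin": 0,"hand": 1.6},
    {"tx": 0.7,"ty": 0,"tz": 0,"spin": 0,"hand": 1.6},
    {"tx": 0.7,"ty": 0,"tz": 0,"spin": 0,"hand": 1.6},
    {"tx": 0.5,"ty": 0,"tz": 0,"spin": 0,"hand": 1.6},
    {"tx": 0.3,"ty": 0,"tz": 0,"spin": 0,"hand": 1.6}
  ]
}}

```text
clock: 21.3
eef_pos: [0.5182, 0.1464, 0.1374]
ee_rot: [-148.2, 89.9, -172.7]
force: [-0.5, 0.2, -2.0]
finger_gap: 0.0212
```

Nearly 1 cm left; ease down.

Request:
{"fn": "servo_tool", "kwargs": {
  "targets": [
    {"tx": 0.3,"ty": 0,"tz": 0,"spin": 0,"hand": 1.6},
    {"tx": 0.3,"ty": 0,"tz": 0,"spin": 0,"hand": 1.6},
    {"tx": 0.2,"ty": 0,"tz": 0,"spin": 0,"hand": 1.6},
    {"tx": 0.05,"ty": 0,"tz": 0,"spin": 0,"hand": 1.6},
    {"tx": 0,"ty": 0,"tz": 0,"spin": 0,"hand": 1.6}
  ]
}}

```text
clock: 21.8
eef_pos: [0.5186, 0.1465, 0.1298]
ee_rot: [14.1, 90.0, -10.4]
force: [-0.3, -0.0, -2.6]
finger_gap: 0.0214
```

Request:
{"fn": "servo_tool", "kwargs": {
  "targets": [
    {"tx": 0.05,"ty": 0,"tz": 0,"spin": 0,"hand": 1.6},
    {"tx": 0,"ty": 0,"tz": 0,"spin": 0,"hand": 1.6}
  ]
}}

```text
clock: 22.0
eef_pos: [0.5186, 0.1465, 0.1295]
ee_rot: [22.8, 90.0, -1.6]
force: [0.7, -0.9, -1.4]
finger_gap: 0.0213
```

Request:
{"fn": "servo_tool", "kwargs": {
  "targets": [
    {"tx": 0.1,"ty": 0,"tz": 0,"spin": 0,"hand": 1.6},
    {"tx": 0,"ty": 0,"tz": 0,"spin": 0,"hand": 1.6}
  ]
}}

```text
clock: 22.2
eef_pos: [0.5185, 0.1465, 0.1282]
ee_rot: [-138.3, 90.0, -162.8]
force: [0.1, -0.0, -1.9]
finger_gap: 0.0218
```

Request:
{"fn": "servo_tool", "kwargs": {
  "targets": [
    {"tx": 0.05,"ty": 0,"tz": 0,"spin": 0,"hand": 1.6},
    {"tx": 0,"ty": 0,"tz": 0,"spin": 0,"hand": 1.6}
  ]
}}

```text
clock: 22.4
eef_pos: [0.5185, 0.1465, 0.1277]
ee_rot: [-143.1, 90.0, -167.6]
force: [0.2, 0.2, -0.9]
finger_gap: 0.0214
```

Request:
{"fn": "servo_tool", "kwargs": {
  "targets": [
    {"tx": 0.05,"ty": 0,"tz": 0,"spin": 0,"hand": 1.6},
    {"tx": 0,"ty": 0,"tz": 0,"spin": 0,"hand": 1.6}
  ]
}}

```text
clock: 22.6
eef_pos: [0.5186, 0.1465, 0.1274]
ee_rot: [35.2, 90.0, 10.7]
force: [0.5, -0.4, -0.7]
finger_gap: 0.0217
```

Request:
{"fn": "servo_tool", "kwargs": {
  "targets": [
    {"tx": 0.03,"ty": 0,"tz": 0,"spin": 0,"hand": 2.4},
    {"tx": 0,"ty": 0,"tz": 0,"spin": 0,"hand": 3.0},
    {"tx": 0,"ty": 0,"tz": 0,"spin": 0,"hand": 4.5},
    {"tx": 0,"ty": 0,"tz": 0,"spin": 0,"hand": 5.0},
    {"tx": 0,"ty": 0,"tz": 0,"spin": 0,"hand": 5.0},
    {"tx": 0,"ty": 0,"tz": 0,"spin": 0,"hand": 5.0},
    {"tx": 0,"ty": 0,"tz": 0,"spin": 0,"hand": 5.0}
  ]
}}

```text
clock: 23.3
eef_pos: [0.5185, 0.1465, 0.127]
ee_rot: [4.7, 90.0, -19.7]
force: [0.4, 0.1, 0.4]
finger_gap: 0.0499
```

Request:
{"fn": "servo_tool", "kwargs": {
  "targets": [
    {"tx": -0.3,"ty": 0,"tz": 0,"spin": 0,"hand": 5},
    {"tx": -1,"ty": 0,"tz": 0,"spin": 0,"hand": 5},
    {"tx": -1.5,"ty": 0,"tz": 0,"spin": 0,"hand": 5},
    {"tx": -2,"ty": 0,"tz": 0,"spin": 0,"hand": 5},
    {"tx": -2,"ty": 0,"tz": 0,"spin": 0,"hand": 5},
    {"tx": -2,"ty": 0,"tz": 0,"spin": 0,"hand": 5},
    {"tx": -2,"ty": 0,"tz": 0,"spin": 0,"hand": 5},
    {"tx": -1,"ty": 0,"tz": 0,"spin": 0,"hand": 5},
    {"tx": -0.3,"ty": 0,"tz": 0,"spin": 0,"hand": 5},
    {"tx": 0,"ty": 0,"tz": 0,"spin": 0,"hand": 5}
  ]
}}

```text
clock: 24.3
eef_pos: [0.5186, 0.1465, 0.2485]
ee_rot: [31.7, 90.0, 7.2]
force: [0.2, 1.0, -0.7]
finger_gap: 0.0496
```

Run:
```python
from h import *
from workcell import r
d=r.get_image("scene")
s=r.read_state();print(s["clock"],s["eef_pos"],s["force"],s["finger_gap"])
for t in("rod","slug","jar","mouse","boards"): print(t,[(np.round(o["centre"],4),round(o["confidence"],2)) for o in r.pinpoint(t,d)[:2]])
W=cloud(d);X,Y,Z=np.moveaxis(W,-1,0)
k=(np.hypot(X-.5186,Y-.146)<.03)&(Z>.1445)&(Z<.15);p=np.c_[X[k],Y[k]].astype(np.float32)
print(k.sum(),cv2.minAreaRect(p*1000),np.median(Z[k]))
i=np.clip(d["pixels"][90:290,200:470].astype(float)*2,0,255).astype(np.uint8)
cv2.imwrite("pics/e.png",cv2.resize(i,(800,592),interpolation=cv2.INTER_CUBIC))
```

```text
24.35 [0.51819102 0.14644378 0.24752709] [-0.703599    0.9445834   0.32266949] 0.05027282959198852
rod [(array([0.5166, 0.1447, 0.0911]), 0.86), (array([0.5747, 0.0165, 0.0011]), 0.52)]
slug [(array([ 0.5463, -0.1858,  0.0231]), 0.54), (array([ 0.7986, -0.1581,  0.0026]), 0.3)]
jar [(array([ 5.759e-01,  2.000e-02, -5.000e-04]), 0.98)]
mouse [(array([ 0.8001, -0.157 , -0.0012]), 0.84)]
boards [(array([ 0.7786,  0.1754, -0.0029]), 0.72), (array([ 0.5485, -0.1871, -0.002 ]), 0.62)]
163 ((518.214111328125, 147.6453399658203), (23.002307891845703, 23.065773010253906), 66.80857849121094) 0.14715358534738465
```

View pics/e.png

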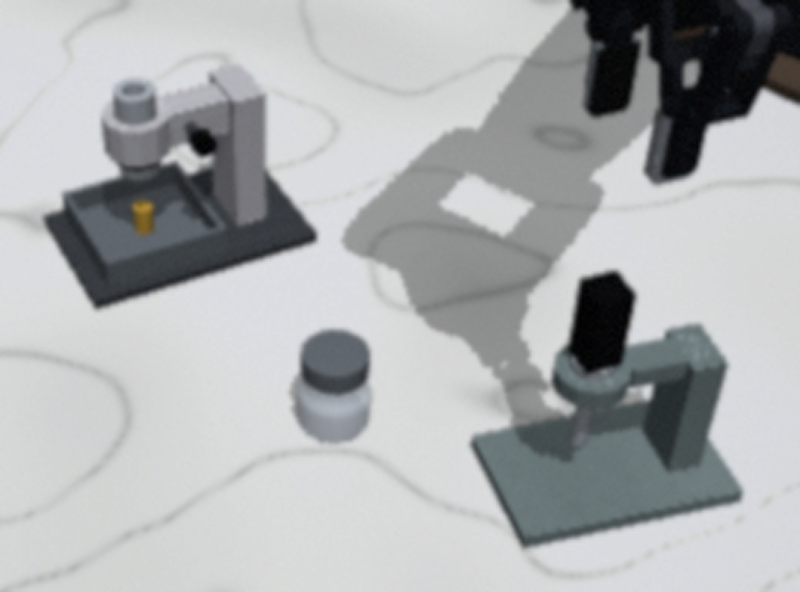

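The rod hangs in its rest at (600,330), the slug stands in the tray at (143,217), and the gripper is clear of everything. Handing in.

```bash
python3 -c "
from workcell import r
print(r.job_done())"
```

```text
the job is handed in; nothing more can be done
None
```

I pushed the slug out of the tube and into the catch tray, and the rod hangs back in its rest. I handed the job in at about 24.6 s; no verdict was reported.

- **Push:** I slid the rod down in steps of 0.5 to 1.5 mm. The net push read about 6 to 7 N while the slug moved. It then fell away, and the next picture showed the slug standing in the tray while the rod was still in the tube. I stopped there, before any sign of the shoulder touching the rim, so it was never pressed on the tube.
- **Last checks, scene camera:**
  - **Slug:** it is at about (0.546, -0.186, 0.023), within 3 mm of the tube's axis.
  - **Rod:** its shoulder is at about 0.091 m against a nominal 0.090 m. It went back to within 0.5 mm of where I picked it up and looks upright.
  - **Gripper:** it is open and about 12 cm above the grasp height.
  - **Jar, mouse and boards:** they are within about 5 mm of their first readings, which is about what the networks scatter by. The first scene picture placed the mouse on the jar and the boards, so I compared the mouse with the top view.
- **Disagreements:**
  - The two cameras differed by 1 to 3 mm on the tube and the rod. I aligned by comparing shaft and tube in the same picture.
  - The rod's tip looked 2 to 4 mm higher in the scene camera than worked out from the grasp. This had no effect on the job.

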